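# Fit the tube holder to a bench mixer and start it

## Task

Set up the blue bench mixer: slide the orange spacer down its upright steel shaft until it sits on the collar, then slide the tube holder over the shaft, blue end up, until it rests on the spacer, and slide the blue-capped tube into the holder right to the bottom. Only then flip the mixer's red switch fully over, away from the robot, to start it. Lower the parts into place rather than letting them drop, and leave the grey spacer, the white-capped tubes and everything else on the bench where they are.

Things in the scene. Friction and masses are not known exactly. Their poses are not given: they have to be found in the camera images.
- mixer: low dark-blue mixer housing, fixed to the bench, 140 (x) x 220 (y) x 60 mm high; origin at the centre of its underside, z up, x away from its front panel. An upright steel shaft stands at y = +50 mm of it, the red switch at y = -75 mm
- shaft_seat (a point): point on the shaft's axis at the top face of the dark round collar (40 mm diameter, 4 mm high) on which the spacer must sit, 64 mm above the bench. The shaft is 16 mm in diameter and rises 46 mm above this point, its last 6 mm tapering to 10 mm diameter; axes as the mixer
- spacer: orange plastic sleeve, 34 mm outer diameter, 18 mm bore right through, 22 mm high, about 30 g, standing upright; origin at the centre of its underside, z along the bore
- grey_spacer: grey plastic sleeve of the same size as the orange one, not to be used; origin at the centre of its underside
- holder: upright tube holder, 40 mm diameter, 75 mm high, about 80 g; lower part white, upper part blue, flaring to 46 mm in the top 7 mm. Underside: blind bore 18 mm diameter, 30 mm deep, for the shaft. Top: blind socket 19.4 mm diameter, 40 mm deep, for the tube. Origin at the centre of its underside, z up. Fitted, its underside is 22 mm above shaft_seat
- holder_floor (a point): centre of the floor of the holder's upper socket, 35 mm above the holder's underside and 40 mm below its mouth, on its axis
- tube: pale closed tube with a blue cap, 17 mm diameter, 105 mm long overall, about 25 g; cap 22 mm diameter over the top 16 mm; the foot tapers over the lowest 8 mm to 10 mm diameter; origin at the centre of its foot, z up to the cap. It stands in one of the three holes of the rack
- white_tube_a: tube like the blue-capped one but with a white cap, standing in the rack, to be left there; origin at its foot
- white_tube_b: another white-capped tube, standing in the rack, to be left there; origin at its foot
- rack: teal tube rack fixed to the bench, 160 (x) x 60 (y) x 50 mm high, with three holes 42 mm deep in a row along its x at -50, 0 and +50 mm; origin at the centre of its underside
- switch (a joint): angle of the mixer's red toggle switch in rad: 0 leans to the mixer's front (-x of the mixer, robot side), 1.0 is fully over to the back (started); it stays where it is left
- switch_tip (a point): centre of the red ball (26 mm diameter) at the end of the switch lever, 45 mm from its pivot; the lever stands on a small grey block (70 x 50 x 25 mm high, pivot 22 mm above the mixer's top) and swings in the mixer's x-z plane; at 0.5 rad it is upright
- dish: low clear round dish with lid, 60 mm diameter, 13 mm high, bystander; origin at the centre of its underside
- reagent_a: squat cream bottle with a white cap, 60 x 60 x 78 mm, bystander; origin under its centre
- reagent_b: squat tan bottle with an orange cap, 60 x 60 x 78 mm, bystander; origin under its centre
- microplate: yellow well plate, 127 x 85 x 15 mm, bystander; origin under its centre
- pipette: white pipette with a green end lying on the bench, about 290 mm long and 24 mm wide, 22 mm high, bystander; origin near its middle, on the bench

How it is judged:
By the outcome, as a careful person would: the job done as asked, in the order asked, and still so for the second after the job is handed in, with the robot touching nothing.
It also fails if it takes over 72 s, if anything falls off the work surface, if the arm or the gripper's body presses on something with over 40 N, if the wrist force passes 120 N, or if a joint passes its speed limit or range.

## Robot

A 6-joint arm with a two-finger parallel gripper is mounted at the origin on the work surface. World frame = base frame: x ahead of the robot, y to its left, z up, the work surface at z = 0. Lengths are in mm, angles in rad, forces in N, time in s.
With the tool pointing down it reaches from about 350 to 975 mm from the base axis. Payload 7.1 kg.
Tool frame: the origin (TCP) lies between the finger pads; the fingertips stand 8 mm ahead of it and the grasp point (between the pads) lies 11 mm behind it; x points along the fingers, y is the direction in which the jaws open and shut, and the axes are right-handed (so a half turn about x gives the same grasp; the last joint's range is limited). The gripper opens to 88 mm and grips with 3 to 60 N. Pads are 20 mm wide; open, the fingers measure 115 mm over their backs; the gripper's body (75 mm by 178 mm) begins 61 mm behind the grasp point.
Start: joints at [-1.158, 0.423, 1.63, -0, 1.089, -0.019], TCP at [261.581, -567.609, 207.875] pointing down, gripper open.
Joint ranges: [-3, 3], [-0.9, 2.11], [0.09, 2.58], [-1.31, 4.45], [0.11, 2.69], [-2.54, 2.54]. Speed limits (rad/s): [2.39, 2.39, 3.01, 3.14, 3.14, 3.14].

## Interface

Orientations are given as a rotation vector (axis times angle).
In Python, from workcell import ctrl gives the robot as it stands.
- The arm moves only by the tool apply_moves, never from a script. Its argument "increments" is a list of rows, each an object with "gripper": the opening in per cent of the stroke, from 0 (shut) to 100 (fully open); "delta_pos": the shift along the tool's x, y, z in cm, a list of three; "dr": the turn, a rotation vector about the tool's x, y, z in rad, a list of three. In form: [{"gripper": gripper, "delta_pos": [dx, dy, dz], "dr": [ax, ay, az]}, ...]. A call has exactly 5 rows; each row shifts and turns the commanded pose from where the row before left it, along the tool's axes as they then stand; what a row does not reach is not made up. A row lasts 1/12 s, in which the tool goes at most 41.7 mm and 7.16 degrees, less where a joint would pass 70% of its speed; a pose out of reach is approached as far as the arm can. A call with a gripper value outside its range is refused whole. The fingers move at their own pace and stop on an object; the grip force is fixed at half the most. Time passes only in rows, so rows that do not move let the fingers close, or fill a call up. It gives the time, the measured TCP pose, the force and the opening at its end, in the units of the state.
- ctrl.get_obs(): the state, without advancing time (a new reading comes with each control period).
- ctrl.get_image(name): name is "scene" or "top"; returns a dict with "img" (480x640x3 uint8, red, green, blue), "range_z" (480x640 float32, mm along the optical axis (not along the pixel's ray), 0 where there is no reading), "mtx" (3x3 intrinsics, pixels), "rvec" (rotation vector, rad) and "tvec" (3), from world to camera coordinates, as OpenCV has them. Camera axes: x right, y down, z forward; pixel columns grow to the right and rows downward; lengths in mm; the calibration is good to about 2 mm. A picture is of the moment at which its call begins.
- ctrl.close_job(): hands the job in, once; it reports no verdict.
The state is a dict: "t": time; "qpos": joint angles; "qvel": joint speeds; "joint_torque": joint torques, N m; "ee_pos": TCP position; "orientation": TCP orientation; "ft_force": force on the tool from outside, world axes, zero at the start; "moment": the same for the moment, N m; "width": finger opening in mm.
Only numpy, scipy, OpenCV 4.12 (cv2) and the standard library are available. Lean on these libraries where they do the work, as an engineer would, in place of code of your own. Each camera call takes 0.05 s, during which the arm holds its last target. There are 200 camera calls.

## Working session

There is one attempt and no reset: what is moved stays moved. The work goes in short steps, Python scripts to look and compute and a tool call to move; the robot and the scene stay as the last step left them, time stands still between calls to the robot, and variables do not carry over. Pictures are saved under pics/ and viewed, about 8 in all and at most 12, crops included, and the job is handed in when it is done.

Besides the shell and the picture viewer there is one more tool, called by a JSON object that holds its "fn" and its "kwargs", one argument or row to a line. apply_moves: Moves the arm, as the interface text tells. Its arguments: {"type":"object","properties":{"increments":{"type":"array","items":{"type":"object","properties":{"gripper":{"type":"number"},"delta_pos":{"type":"array","items":{"type":"number"}},"dr":{"type":"array","items":{"type":"number"}}}}}},"required":["increments"]}

```bash
mkdir -p pics
cat > h.py <<'E'
import numpy as np, cv2
from workcell import ctrl
def grab(n,fn=None):
    d=ctrl.get_image(n)
    if fn: cv2.imwrite('pics/'+fn,d['img'][:,:,::-1])
    R=cv2.Rodrigues(np.array(d['rvec'],float))[0]; t=np.array(d['tvec'],float).reshape(3)
    d['R']=R;d['t']=t;d['C']=-R.T@t
    v,u=np.mgrid[0:480,0:640]; K=d['mtx']
    z=d['range_z']
    p=np.stack([(u-K[0,2])/K[0,0]*z,(v-K[1,2])/K[1,1]*z,z],-1)
    d['P']=(p-t)@R   # world points
    d['P'][z==0]=np.nan
    d['hsv']=cv2.cvtColor(d['img'],cv2.COLOR_RGB2HSV)
    return d
def ray(d,u,v,zp):
    r=np.linalg.inv(d['mtx'])@np.array([u,v,1.]); r=d['R'].T@r
    return d['C']+r*(zp-d['C'][2])/r[2]
E
python3 - <<'E'
from h import *
for n in ('scene','top'):
    d=grab(n,n+'0.png'); print(n,d['C'],d['mtx'][0,0],d['R'][2])
o=ctrl.get_obs(); print({k:np.round(v,3) for k,v in o.items()})
E
```

```text
scene [ 922.26069179 -454.87423005  965.75558275] 475.1531129073546 [-0.34975688  0.36367072 -0.86337346]
top [ 450.22989812  -89.48596574 1248.16535569] 485.81606108649385 [ 0.10927333  0.01192237 -0.99394024]
{'t': np.float64(0.1), 'qpos': array([-1.158,  0.424,  1.631, -0.   ,  1.089, -0.019]), 'qvel': array([ 0.   , -0.001, -0.004,  0.001,  0.001,  0.001]), 'joint_torque': array([-0.0000e+00, -5.4562e+01, -2.7432e+01,  6.5000e-02,  1.9000e-02,
       -0.0000e+00]), 'ee_pos': array([ 261.384, -567.174,  207.193]), 'orientation': array([ 1.983,  0.436, -1.983]), 'ft_force': array([ 0.24 , -0.182, -0.577]), 'moment': array([-0.013,  0.003,  0.017]), 'width': np.float64(87.783)}
```

View pics/scene0.png

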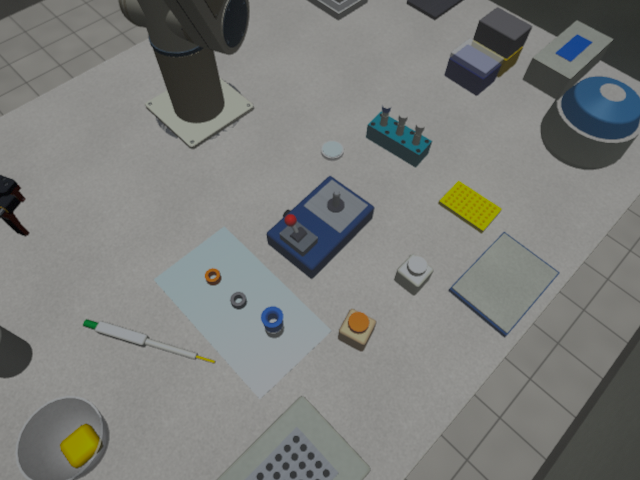

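View pics/top0.png

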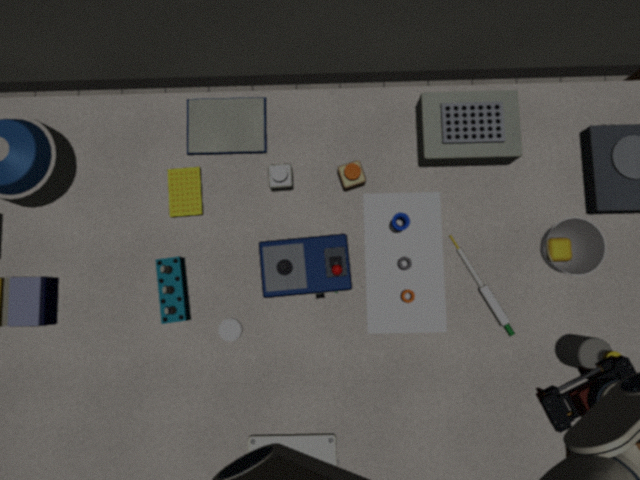

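The scene view shows the rack near (398,137), the mixer (320,225) with its shaft at (336,203) and red ball (290,220), the orange spacer (213,276), grey spacer (238,299) and holder (272,318). In the top view these are the rack at (172,290), mixer (305,265), spacers (407,296) and (404,263), and holder (400,222).

Run:
```python
from h import *
s=grab('scene');t=grab('top')
def crop(d,x,y,w,h,k): return cv2.resize(d['img'][y:y+h,x:x+w],(w*k,h*k),interpolation=cv2.INTER_CUBIC)
a=np.hstack([crop(s,360,95,80,75,5),crop(s,262,170,80,75,5)])
b=np.hstack([crop(t,150,250,50,75,4),crop(t,255,230,100,75,4),crop(t,380,205,50,75,4)])
cv2.imwrite('pics/crops.png',np.vstack([a,b[:225+0] if 0 else b])[:, :, ::-1])
def blobs(d,n,lo,hi,amin=15):
    m=cv2.inRange(d['hsv'],lo,hi); k,l,st,c=cv2.connectedComponentsWithStats(m)
    for i in range(1,k):
        if st[i,4]>=amin:
            p=d['P'][l==i]; print(n,c[i].round(1),st[i].tolist(),'mean',np.nanmean(p,0).round(0),'zmax',np.nanpercentile(p[:,2],95).round(0))
for nm,d in (('S',s),('T',t)):
    print(nm,'bench z check',d['P'][350,250] if nm=='S' else d['P'][400,400])
    blobs(d,'orange',(8,150,90),(18,255,255)); blobs(d,'red',(0,160,90),(5,255,255)); blobs(d,'blue',(105,120,70),(120,255,255),20); blobs(d,'teal',(85,120,60),(100,255,255),30)
```

```text
S bench z check [ 621.91250768 -343.97981806   -1.75551028]
orange [212.  275.1] [205, 269, 15, 13, 110] mean [ 443. -298.   21.] zmax 24.0
orange [358.1 321.7] [348, 312, 21, 20, 321] mean [ 751. -165.   77.] zmax 80.0
red [290.  219.1] [285, 215, 11, 9, 77] mean [ 510. -121.  131.] zmax 135.0
blue [573.3  47.5] [556, 35, 36, 26, 466] mean [620. 870.  81.] zmax 84.0
blue [595.5 121.3] [562, 86, 78, 53, 1226] mean [814. 593. 131.] zmax 148.0
blue [315.8 230.9] [267, 177, 106, 92, 2017] mean [536. -71.  59.] zmax 62.0
blue [478.7 311.6] [451, 288, 55, 47, 104] mean [903.  58.  11.] zmax 14.0
blue [271.6 316.6] [261, 307, 22, 21, 296] mean [ 623. -278.   73.] zmax 77.0
teal [399.3 134.5] [368, 112, 63, 43, 758] mean [475. 287.  49.] zmax 53.0
T bench z check [ 184.00147273 -271.49376078    1.95501577]
orange [352. 171.] [345, 164, 16, 15, 192] mean [ 749. -165.   77.] zmax 81.0
orange [407.4 295.8] [402, 290, 12, 12, 62] mean [ 441. -298.   21.] zmax 26.0
red [336.4 269.3] [333, 266, 8, 7, 35] mean [ 506. -119.  132.] zmax 135.0
blue [ 15.6 151.2] [0, 120, 35, 64, 1350] mean [796. 620. 157.] zmax 167.0
blue [400.2 221.2] [392, 213, 18, 18, 157] mean [ 622. -279.   73.] zmax 78.0
blue [316.7 276.1] [310, 266, 15, 20, 79] mean [494. -72.  59.] zmax 62.0
blue [333.  283.4] [315, 276, 34, 14, 163] mean [ 475. -111.   59.] zmax 63.0
teal [171.1 289.7] [156, 257, 30, 66, 1059] mean [469. 288.  50.] zmax 53.0
```

View pics/crops.png

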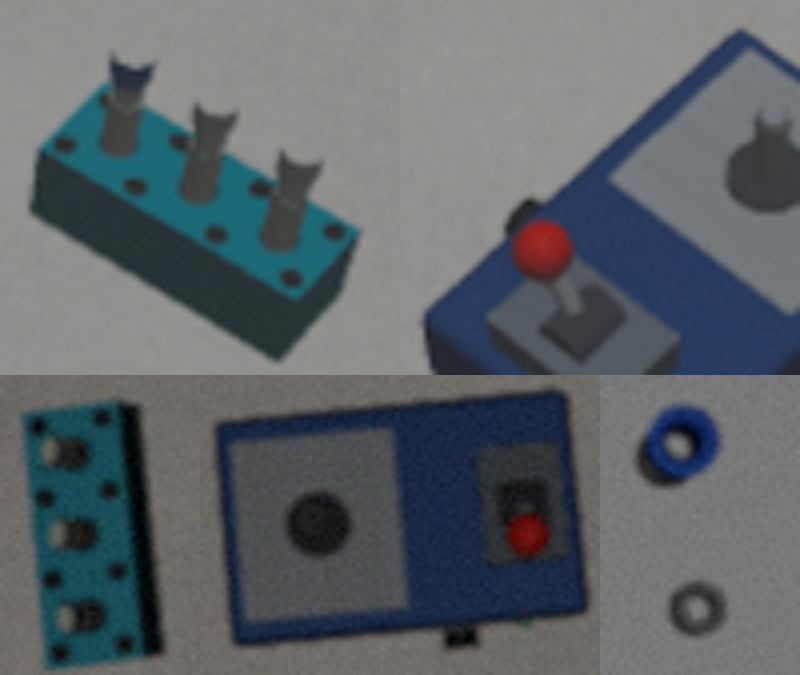

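The crops show the blue cap on the rack tube nearest the robot (scene pixel about 386,110), with the white-capped ones beyond it. The switch leans to the front, and the collar and shaft are at scene pixel about (416,202).

```bash
cat > m.py <<'E'
from h import *
def circ(d,c,rad,zp,tol,zlo=None,name=''):
    """pixels whose depth point lies near plane zp, within rad of c: cast to plane, circle stats"""
    P=d['P']; m=(np.hypot(P[...,0]-c[0],P[...,1]-c[1])<rad)&(abs(P[...,2]-zp)<tol)
    v,u=np.nonzero(m)
    if len(v)<4: print(name,'few',len(v)); return
    q=np.array([ray(d,a,b,zp)[:2] for a,b in zip(u,v)],np.float32)
    (cc,r)=cv2.minEnclosingCircle(q)
    print(name,len(v),'mean',q.mean(0).round(1),'encl',np.round(cc,1),'r',round(r,1),'zstd',P[m][:,2].std().round(1),'zmean',P[m][:,2].mean().round(1),'px',u.mean().round(1),v.mean().round(1))
    return q
E
python3 - <<'E'
from m import *
for n in ('scene','top'):
    d=grab(n); print(n)
    circ(d,(442,-298),30,22,5,name='spacer'); circ(d,(622,-279),35,75,5,name='holder')
    circ(d,(520,-260),30,22,5,name='grey')if 0 else None
    P=d['P']
    m=(abs(P[...,2]-60)<4)&(abs(P[...,0]-530)<130)&(abs(P[...,1]+60)<160); v,u=np.nonzero(m)
    q=np.array([ray(d,a,b,60)[:2] for a,b in zip(u,v)],np.float32); print('mixer',cv2.minAreaRect(q))
    m=(abs(P[...,2]-50)<4)&(abs(P[...,0]-470)<130)&(abs(P[...,1]-288)<100); v,u=np.nonzero(m)
    q=np.array([ray(d,a,b,50)[:2] for a,b in zip(u,v)],np.float32); print('rack',cv2.minAreaRect(q))
    for lo,hi,(cx,cy),r,nm in ((66,140,(530,-20),45,'shaft'),(62,150,(470,288),90,'tubes'),(110,140,(508,-120),30,'ball')):
        m=(P[...,2]>lo)&(P[...,2]<hi)&(np.hypot(P[...,0]-cx,P[...,1]-cy)<r); v,u=np.nonzero(m)
        print(nm); 
        k,l=cv2.connectedComponents(m.astype(np.uint8))
        for i in range(1,k):
            p=P[l==i]; vv,uu=np.nonzero(l==i)
            if len(p)>3: print('  ',len(p),p.mean(0).round(1),p.min(0).round(0),p.max(0).round(0),'px',uu.min(),uu.max(),vv.min(),vv.max())
    # grey/collar dark
    g=cv2.inRange(d['hsv'],(0,0,0),(180,90,75))
    m=(g>0)&(np.hypot(P[...,0]-530,P[...,1]+20)<50); v,u=np.nonzero(m); q=np.array([ray(d,a,b,64)[:2] for a,b in zip(u,v)],np.float32)
    if len(q)>4: print('collar',len(q),cv2.minEnclosingCircle(q),q.mean(0))
E
```

```text
scene
spacer 132 mean [ 445.  -298.3] encl [ 445.5 -298. ] r 17.4 zstd 2.0 zmean 20.9 px 212.2 275.4
holder 275 mean [ 624.9 -278.6] encl [ 625.3 -279. ] r 22.1 zstd 1.6 zmean 74.0 px 271.9 316.7
mixer ((526.192138671875, -43.97687530517578), (138.8624725341797, 218.0767364501953), 4.095987796783447)
rack ((472.9226379394531, 288.79296875), (161.3639678955078, 65.20330810546875), 6.353194236755371)
shaft
   86 [523.3   3.8  89.6] [503.  -2.  66.] [529.  13. 109.] px 332 339 193 206
tubes
   101 [425.9 280.1  88.6] [414. 273.  62.] [433. 291. 114.] px 381 390 107 122
   110 [475.2 285.7  88.6] [464. 279.  63.] [483. 298. 116.] px 397 407 115 131
   110 [524.9 290.5  88.5] [512. 285.  63.] [533. 300. 114.] px 413 424 125 141
ball
   121 [ 511.2 -121.1  127.6] [ 496. -131.  110.] [ 521. -108.  135.] px 285 296 214 226
collar 198 ((515.095703125, 10.018383026123047), 24.173145294189453) [518.60913     8.3292055]
top
spacer 99 mean [ 441.1 -298.9] encl [ 441.4 -298.7] r 16.7 zstd 2.1 zmean 21.4 px 408.0 295.7
holder 181 mean [ 623.1 -279.9] encl [ 623.1 -279.8] r 21.9 zstd 2.1 zmean 74.4 px 400.7 220.7
mixer ((521.6516723632812, -44.148529052734375), (138.8633270263672, 218.37660217285156), 4.1769118309021)
rack ((470.0586242675781, 288.6548767089844), (159.74221801757812, 61.43238830566406), 6.229654788970947)
shaft
   35 [518.1   4.5  93.9] [511.  -3.  66.] [530.  19. 110.] px 279 288 262 269
tubes
   67 [518.9 290.8  85.3] [510. 284.  62.] [529. 303. 116.] px 161 170 264 272
   70 [470.1 285.7  85. ] [461. 278.  62.] [480. 298. 117.] px 163 172 285 293
   67 [420.7 280.3  86. ] [412. 273.  63.] [431. 292. 115.] px 165 174 306 314
ball
   98 [ 505.8 -120.1  129.1] [ 495. -132.  119.] [ 518. -109.  137.] px 332 342 264 274
collar 294 ((529.4230346679688, -20.172542572021484), 49.47474670410156) [521.3442      1.2258674]
```

```bash
cat > g.py <<'E'
import numpy as np, sys
from scipy.spatial.transform import Rotation as Ro
from workcell import ctrl
def st():
    o=ctrl.get_obs(); R=Ro.from_rotvec(o['orientation']).as_matrix()
    print('t',round(o['t'],2),'tcp',np.round(o['ee_pos'],1),'F',np.round(o['ft_force'],1),'w',round(float(o['width']),1),'q',np.round(o['qpos'],2)); return o,R
def go(target,R1=None):
    "remaining shift, tool axes in cm AFTER turning to R1, and the turn"
    o,R=st(); 
    if R1 is None: R1=R
    print('turn',Ro.from_matrix(R.T@R1).as_rotvec().round(4),'shift(after turn) cm',(R1.T@(np.array(target)-o['ee_pos'])/10).round(3), 'shift(before turn)',(R.T@(np.array(target)-o['ee_pos'])/10).round(3))
def down(yaw): # jaws (tool y) along world direction yaw
    x=np.array([0,0,-1.]); y=np.array([np.cos(yaw),np.sin(yaw),0]); return np.stack([x,y,np.cross(x,y)],1)
E
python3 - <<'E'
from g import *
o,R=st(); print(R.round(3))
for a in (96,-84): 
    go((443.3,-298.5,12),down(np.deg2rad(a)))
E
```

```text
t 0.3 tcp [ 261.5 -567.4  207.6] F [ 0.4  0.1 -1.4] w 88.1 q [-1.16  0.42  1.63 -0.    1.09 -0.02]
[[-0.     0.419 -0.908]
 [ 0.    -0.908 -0.419]
 [-1.    -0.001 -0.   ]]
t 0.3 tcp [ 261.5 -567.4  207.6] F [ 0.4  0.1 -1.4] w 88.1 q [-1.16  0.42  1.63 -0.    1.09 -0.02]
turn [-2.8145e+00 -7.0000e-04  1.0000e-04] shift(after turn) cm [19.563 24.846 20.891] shift(before turn) [ 19.572 -16.807 -27.767]
t 0.3 tcp [ 261.5 -567.4  207.6] F [ 0.4  0.1 -1.4] w 88.1 q [-1.16  0.42  1.63 -0.    1.09 -0.02]
turn [3.271e-01 1.000e-04 5.000e-04] shift(after turn) cm [ 19.563 -24.846 -20.891] shift(before turn) [ 19.572 -16.807 -27.767]
```

{"fn": "apply_moves", "kwargs": {
  "increments": [
    {"gripper":70,"delta_pos":[0,0,0],"dr":[0.109,0,0]},
    {"gripper":70,"delta_pos":[0,0,0],"dr":[0.109,0,0]},
    {"gripper":70,"delta_pos":[0,0,0],"dr":[0.109,0,0]},
    {"gripper":70,"delta_pos":[0.4,-2,-1.7],"dr":[0,0,0]},
    {"gripper":70,"delta_pos":[0.8,-2.4,-2],"dr":[0,0,0]}
  ]
}}

```text
t: 0.72
ee_pos: [293.6, -521.4, 196.5]
orientation: [2.169, 0.107, -2.167]
ft_force: [0.2, 0.4, 0.2]
width: 61.8
```

{"fn": "apply_moves", "kwargs": {
  "increments": [
    {"gripper":70,"delta_pos":[1,-2.5,-2.1],"dr":[0,0,0]},
    {"gripper":70,"delta_pos":[1,-2.5,-2.1],"dr":[0,0,0]},
    {"gripper":70,"delta_pos":[1,-2.5,-2.1],"dr":[0,0,0]},
    {"gripper":70,"delta_pos":[1,-2.5,-2.1],"dr":[0,0,0]},
    {"gripper":70,"delta_pos":[1,-2.5,-2.1],"dr":[0,0,0]}
  ]
}}

```text
t: 1.13
ee_pos: [385.8, -383.4, 145.6]
orientation: [2.168, 0.113, -2.167]
ft_force: [0.8, -0.1, 0.0]
width: 61.7
```

{"fn": "apply_moves", "kwargs": {
  "increments": [
    {"gripper":70,"delta_pos":[1,-2.5,-2.1],"dr":[0,0,0]},
    {"gripper":70,"delta_pos":[1,-2.5,-2.1],"dr":[0,0,0]},
    {"gripper":70,"delta_pos":[1,-2.0,-1.8],"dr":[0,0,0]},
    {"gripper":70,"delta_pos":[0.5,-0.5,-0.4],"dr":[0,0,0]},
    {"gripper":70,"delta_pos":[0,0,0],"dr":[0,0,0]}
  ]
}}

```text
t: 1.55
ee_pos: [441.1, -301.7, 109.9]
orientation: [2.165, 0.118, -2.168]
ft_force: [-0.4, -0.1, 0.4]
width: 61.2
```

Run:
```python
from g import *
go((443.3,-298.5,12),down(np.deg2rad(-84)))
from h import *
s=grab('scene');t=grab('top')
a=np.hstack([cv2.resize(d['img'][y:y+100,x:x+100],(400,400)) for d,x,y in ((s,160,225),(t,355,245))])
cv2.imwrite('pics/a1.png',a[:,:,::-1])
```

```text
t 1.55 tcp [ 441.1 -301.7  109.9] F [-0.4 -0.1  0.4] w 61.2 q [-0.62  0.43  1.9  -0.    0.82  0.84]
turn [0.0031 0.0015 0.0014] shift(after turn) cm [ 9.786 -0.291 -0.25 ] shift(before turn) [ 9.786 -0.277 -0.266]
```

View pics/a1.png

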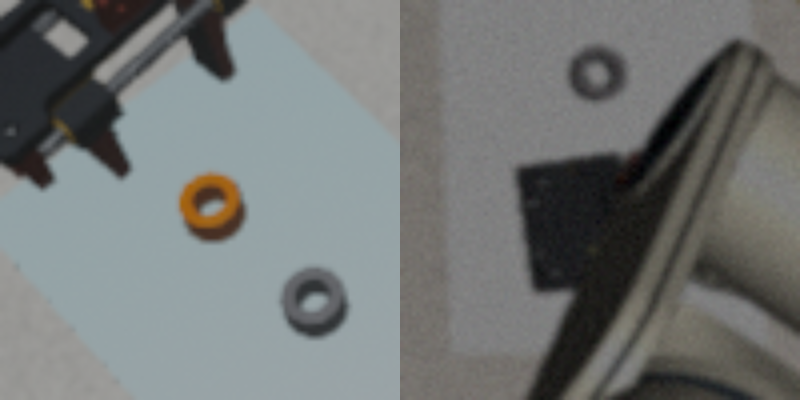

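{"fn": "apply_moves", "kwargs": {
  "increments": [
    {"gripper":70,"delta_pos":[2,-0.29,-0.25],"dr":[0.003,0,0]},
    {"gripper":70,"delta_pos":[2.5,0,0],"dr":[0,0,0]},
    {"gripper":70,"delta_pos":[2.5,0,0],"dr":[0,0,0]},
    {"gripper":70,"delta_pos":[1.8,0,0],"dr":[0,0,0]},
    {"gripper":70,"delta_pos":[0.7,0,0],"dr":[0,0,0]}
  ]
}}

```text
t: 2.07
ee_pos: [441.5, -301.1, 14.2]
orientation: [2.169, 0.11, -2.173]
ft_force: [-0.5, 0.5, -0.6]
width: 61.2
```

{"fn": "apply_moves", "kwargs": {
  "increments": [
    {"gripper":70,"delta_pos":[0.2,0,0],"dr":[0,0,0]},
    {"gripper":30,"delta_pos":[0,0,0],"dr":[0,0,0]},
    {"gripper":30,"delta_pos":[0,0,0],"dr":[0,0,0]},
    {"gripper":30,"delta_pos":[0,0,0],"dr":[0,0,0]},
    {"gripper":30,"delta_pos":[0,0,0],"dr":[0,0,0]}
  ]
}}

```text
t: 2.48
ee_pos: [443.7, -300.8, 15.0]
orientation: [2.17, 0.109, -2.167]
ft_force: [0.1, 0.2, -0.5]
width: 38.2
```

{"fn": "apply_moves", "kwargs": {
  "increments": [
    {"gripper":10,"delta_pos":[0,0,0],"dr":[0,0,0]},
    {"gripper":10,"delta_pos":[0,0,0],"dr":[0,0,0]},
    {"gripper":10,"delta_pos":[0,0,0],"dr":[0,0,0]},
    {"gripper":10,"delta_pos":[-0.5,0,0],"dr":[0,0,0]},
    {"gripper":10,"delta_pos":[-1,0,0],"dr":[0,0,0]}
  ]
}}

```text
t: 2.9
ee_pos: [442.4, -299.7, 28.6]
orientation: [2.168, 0.112, -2.172]
ft_force: [0.4, 0.6, -0.4]
width: 9.7
```

{"fn": "apply_moves", "kwargs": {
  "increments": [
    {"gripper":10,"delta_pos":[-3,0,0],"dr":[0,0,0]},
    {"gripper":10,"delta_pos":[-3,0,0],"dr":[0,0,0]},
    {"gripper":10,"delta_pos":[-3,0,0],"dr":[0,0,0]},
    {"gripper":10,"delta_pos":[-3,0,0],"dr":[0,0,0]},
    {"gripper":10,"delta_pos":[0,0,0],"dr":[0,0,0]}
  ]
}}

```text
t: 3.32
ee_pos: [446.2, -302.4, 155.3]
orientation: [2.175, 0.104, -2.158]
ft_force: [0.4, -1.5, 1.7]
width: 8.9
```

Run:
```python
from g import *
from m import *
o,R=st(); p=o['ee_pos']
for n in ('scene','top'):
    d=grab(n); m=cv2.inRange(d['hsv'],(8,150,90),(18,255,255))>0
    P=d['P']; m&=np.hypot(P[...,0]-p[0],P[...,1]-p[1])<45
    print(n,m.sum(), np.nanmin(P[m],0).round(0) if m.any() else '',np.nanmax(P[m],0).round(0) if m.any() else '',np.nanmean(P[m],0).round(1)if m.any() else '')
    if n=='scene':
        a=cv2.resize(d['img'][150:320,120:320],(800,680),interpolation=cv2.INTER_CUBIC)[:600]; cv2.imwrite('pics/a2.png',a[:,:,::-1])
go((520.4,5.8,150),down(np.deg2rad(-84)))
```

```text
t 3.32 tcp [ 446.2 -302.4  155.3] F [ 0.4 -1.5  1.7] w 8.9 q [-0.62  0.36  1.87  0.    0.9   0.85]
scene 110 [ 427. -313.    4.] [ 459. -282.   25.] [ 443.5 -298.    20.7]
top 17 [ 428. -296.   17.] [ 453. -286.   27.] [ 441.  -290.5   21.4]
t 3.42 tcp [ 443.9 -300.8  150.8] F [-0.8  0.1 -0.2] w 8.8 q [-0.62  0.37  1.87  0.    0.9   0.85]
turn [-0.0029 -0.0028 -0.0024] shift(after turn) cm [  0.084 -29.689 -10.813] shift(before turn) [  0.041 -29.72  -10.727]
```

View pics/a2.png

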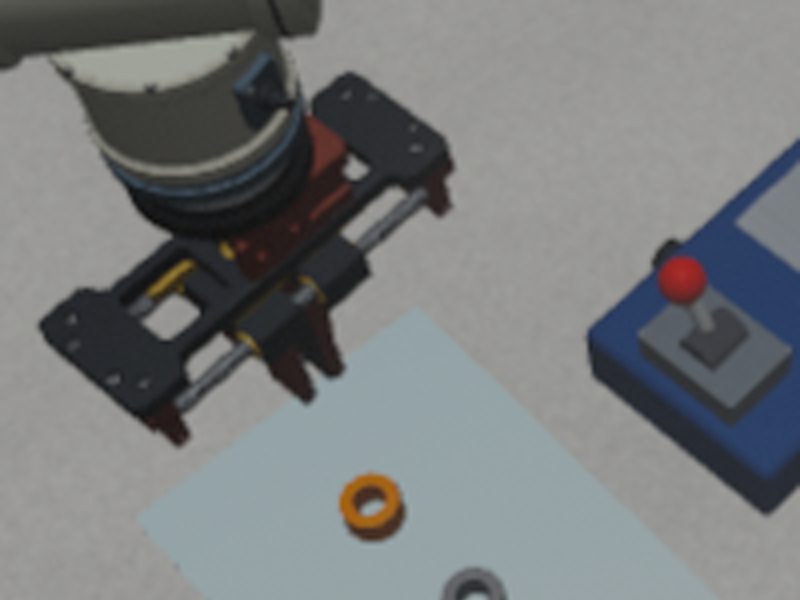

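The spacer was not gripped: it still stands at scene pixel (213,276), and the closed fingers hang at crop (300,395)/(335,370). I'm checking where the fingertips appear against the reported TCP.

Run:
```python
from g import *
from m import *
o,R=st(); p=o['ee_pos']
print(R.round(3))
d=grab('scene'); P=d['P']
for c in ((306,398),(338,372),(322,386)):
    u,v=120+c[0]/4,150+c[1]/4; print(c,ray(d,u,v,p[2]-8).round(1),P[int(v)-1,int(u)].round(1))
m=(np.hypot(P[...,0]-p[0],P[...,1]-p[1])<70)&(P[...,2]>100)
q=P[m]; print('low points'); i=np.argsort(q[:,2])[:20]; print(q[i].round(0).tolist())
for lo in range(110,260,15):
    w=q[(q[:,2]>lo)&(q[:,2]<=lo+15)]
    if len(w): print(lo,len(w),w.mean(0).round(0),w.min(0).round(0),w.max(0).round(0))
```

```text
t 3.42 tcp [ 443.9 -300.8  150.8] F [-0.8  0.1 -0.2] w 8.8 q [-0.62  0.37  1.87  0.    0.9   0.85]
[[ 0.003  0.102 -0.995]
 [-0.002 -0.995 -0.102]
 [-1.     0.002 -0.003]]
(306, 398) [ 440.1 -305.5  142.8] [ 457.1 -310.5  177.3]
(338, 372) [ 439.3 -285.3  142.8] [ 455.5 -291.2  174.5]
(322, 386) [ 440.2 -295.8  142.8] [ 350.4 -265.9   -3.7]
low points
[[455.0, -291.0, 165.0], [454.0, -295.0, 165.0], [440.0, -296.0, 165.0], [451.0, -295.0, 166.0], [455.0, -288.0, 166.0], [457.0, -311.0, 166.0], [457.0, -308.0, 167.0], [456.0, -306.0, 167.0], [449.0, -295.0, 167.0], [435.0, -297.0, 168.0], [439.0, -297.0, 168.0], [455.0, -292.0, 168.0], [454.0, -294.0, 168.0], [455.0, -287.0, 168.0], [454.0, -303.0, 169.0], [444.0, -295.0, 169.0], [448.0, -313.0, 169.0], [456.0, -312.0, 169.0], [442.0, -313.0, 169.0], [456.0, -290.0, 169.0]]
155 23 [ 451. -300.  168.] [ 435. -313.  165.] [ 457. -287.  170.]
170 72 [ 450. -301.  177.] [ 434. -315.  170.] [ 458. -286.  185.]
185 57 [ 454. -301.  192.] [ 443. -314.  185.] [ 458. -285.  199.]
200 55 [ 455. -299.  206.] [ 448. -315.  200.] [ 459. -283.  214.]
215 26 [ 454. -291.  222.] [ 441. -313.  215.] [ 458. -284.  230.]
230 7 [ 446. -294.  238.] [ 441. -295.  233.] [ 452. -293.  243.]
245 175 [ 467. -307.  256.] [ 426. -359.  245.] [ 481. -237.  260.]
```

The fingertips show at z≈165 with the TCP reported at 151, so the tips really sit about 14 mm above the reported TCP instead of 8 mm below. That 22 mm offset explains the miss. I'll allow for it and descend with a force check.

{"fn": "apply_moves", "kwargs": {
  "increments": [
    {"gripper":70,"delta_pos":[1.5,-0.2,0],"dr":[-0.003,0,0]},
    {"gripper":70,"delta_pos":[3,0,0],"dr":[0,0,0]},
    {"gripper":70,"delta_pos":[3,0,0],"dr":[0,0,0]},
    {"gripper":70,"delta_pos":[2,0,0],"dr":[0,0,0]},
    {"gripper":70,"delta_pos":[0,0,0],"dr":[0,0,0]}
  ]
}}

```text
t: 3.88
ee_pos: [439.3, -295.7, 48.9]
orientation: [2.162, 0.121, -2.179]
ft_force: [0.7, 0.4, -0.2]
width: 38.5
```

{"fn": "apply_moves", "kwargs": {
  "increments": [
    {"gripper":70,"delta_pos":[0,0,0],"dr":[0,0,0]},
    {"gripper":70,"delta_pos":[1,0,0],"dr":[0,0,0]},
    {"gripper":70,"delta_pos":[2,0,0],"dr":[0,0,0]},
    {"gripper":70,"delta_pos":[1.3,0,0],"dr":[0,0,0]},
    {"gripper":70,"delta_pos":[0,0,0],"dr":[0,0,0]}
  ]
}}

```text
t: 4.3
ee_pos: [442.2, -297.8, 9.6]
orientation: [2.166, 0.115, -2.17]
ft_force: [-1.0, 0.7, 0.4]
width: 61.3
```

Run:
```python
from g import *
from m import *
go((443.3,-298.5,-8),down(np.deg2rad(-84)))
o,R=st(); p=o['ee_pos']
d=grab('scene'); P=d['P']
m=(np.hypot(P[...,0]-p[0],P[...,1]-p[1])<70)&(P[...,2]>26)&(P[...,2]<70)
q=P[m]; print(q[np.argsort(q[:,2])[:12]].round(0).tolist())
```

```text
t 4.3 tcp [ 442.2 -297.8    9.6] F [-1.   0.7  0.4] w 61.3 q [-0.61  0.6   1.93 -0.    0.61  0.85]
turn [0.0001 0.0014 0.0012] shift(after turn) cm [ 1.763  0.082 -0.102] shift(before turn) [ 1.762  0.084 -0.105]
t 4.3 tcp [ 442.2 -297.8    9.6] F [-1.   0.7  0.4] w 61.3 q [-0.61  0.6   1.93 -0.    0.61  0.85]
[[454.0, -305.0, 26.0], [444.0, -266.0, 26.0], [447.0, -266.0, 27.0], [452.0, -262.0, 27.0], [452.0, -259.0, 28.0], [443.0, -337.0, 28.0], [447.0, -337.0, 28.0], [450.0, -257.0, 28.0], [458.0, -332.0, 28.0], [450.0, -262.0, 29.0], [451.0, -261.0, 29.0], [459.0, -329.0, 30.0]]
```

{"fn": "apply_moves", "kwargs": {
  "increments": [
    {"gripper":70,"delta_pos":[0.8,0,-0.1],"dr":[0,0,0]},
    {"gripper":70,"delta_pos":[0.7,0,0],"dr":[0,0,0]},
    {"gripper":70,"delta_pos":[0.4,0,0],"dr":[0,0,0]},
    {"gripper":50,"delta_pos":[0,0,0],"dr":[0,0,0]},
    {"gripper":30,"delta_pos":[0,0,0],"dr":[0,0,0]}
  ]
}}

```text
t: 4.77
ee_pos: [443.8, -298.1, -8.2]
orientation: [2.167, 0.114, -2.168]
ft_force: [0.0, -0.8, -0.5]
width: 51.2
```

{"fn": "apply_moves", "kwargs": {
  "increments": [
    {"gripper":20,"delta_pos":[0,0,0],"dr":[0,0,0]},
    {"gripper":20,"delta_pos":[0,0,0],"dr":[0,0,0]},
    {"gripper":20,"delta_pos":[0,0,0],"dr":[0,0,0]},
    {"gripper":20,"delta_pos":[0,0,0],"dr":[0,0,0]},
    {"gripper":20,"delta_pos":[0,0,0],"dr":[0,0,0]}
  ]
}}

```text
t: 5.18
ee_pos: [444.1, -298.3, -7.9]
orientation: [2.168, 0.113, -2.167]
ft_force: [0.0, 0.6, 1.9]
width: 32.6
```

{"fn": "apply_moves", "kwargs": {
  "increments": [
    {"gripper":10,"delta_pos":[0,0,0],"dr":[0,0,0]},
    {"gripper":10,"delta_pos":[-0.5,0,0],"dr":[0,0,0]},
    {"gripper":10,"delta_pos":[-1.5,0,0],"dr":[0,0,0]},
    {"gripper":10,"delta_pos":[-3,0,0],"dr":[0,0,0]},
    {"gripper":10,"delta_pos":[-3,0,0],"dr":[0,0,0]}
  ]
}}

```text
t: 5.6
ee_pos: [442.9, -297.4, 72.0]
orientation: [2.166, 0.116, -2.171]
ft_force: [-0.4, 0.3, -0.7]
width: 32.3
```

{"fn": "apply_moves", "kwargs": {
  "increments": [
    {"gripper":10,"delta_pos":[-3,0,0],"dr":[0,0,0]},
    {"gripper":10,"delta_pos":[-3,0,0],"dr":[0,0,0]},
    {"gripper":10,"delta_pos":[-2,0,0],"dr":[0,0,0]},
    {"gripper":10,"delta_pos":[0,0,0],"dr":[0,0,0]},
    {"gripper":10,"delta_pos":[0,0,0],"dr":[0,0,0]}
  ]
}}

```text
t: 6.02
ee_pos: [444.3, -298.5, 153.0]
orientation: [2.169, 0.112, -2.165]
ft_force: [-0.5, 0.5, -0.8]
width: 32.7
```

```bash
cat >> m.py <<'E'
def hold(d,p,lo,hi,zt,R=30,tol=5,zmin=-1e9):
    "coloured part near tool position p: cast top-face pixels to plane zt"
    P=d['P']; m=(cv2.inRange(d['hsv'],lo,hi)>0)&(np.hypot(P[...,0]-p[0],P[...,1]-p[1])<R)&(P[...,2]>zmin)
    v,u=np.nonzero(m); z=P[m][:,2]
    print('n',m.sum(),'z',np.percentile(z,[2,50,98]).round(1))
    k=abs(z-zt)<tol; q=np.array([ray(d,a,b,zt)[:2] for a,b in zip(u[k],v[k])],np.float32)
    if len(q)>3: print(len(q),'mean',q.mean(0).round(1),'encl',np.round(cv2.minEnclosingCircle(q)[0],1),cv2.minEnclosingCircle(q)[1],'min',q.min(0).round(1),'max',q.max(0).round(1))
E
python3 - <<'E'
from g import *
from m import *
o,R=st(); p=o['ee_pos']
for n in ('scene','top'):
    d=grab(n); print(n); 
    try: hold(d,p,(8,150,90),(18,255,255),p[2]+30,zmin=50)
    except Exception as e: print(e)
go((520.4,5.8,150),down(np.deg2rad(-84)))
E
```

```text
t 6.02 tcp [ 444.3 -298.5  153. ] F [-0.5  0.5 -0.8] w 32.7 q [-0.61  0.37  1.87 -0.    0.9   0.85]
scene
n 109 z [172.4 181.7 189.6]
102 mean [ 447.6 -294.7] encl [ 444.5 -298.2] 16.496952056884766 min [ 428.5 -310.4] max [ 460.5 -282.2]
top
index -1 is out of bounds for axis 0 with size 0
t 6.12 tcp [ 443.1 -297.6  150.9] F [ 0.2 -0.3 -0.4] w 32.6 q [-0.61  0.37  1.87  0.    0.9   0.85]
turn [0.0001 0.0013 0.0011] shift(after turn) cm [  0.093 -29.366 -10.856] shift(before turn) [  0.112 -29.366 -10.858]
```

{"fn": "apply_moves", "kwargs": {
  "increments": [
    {"gripper":10,"delta_pos":[0,-1.2,-0.46],"dr":[0,0,0]},
    {"gripper":10,"delta_pos":[0,-2.6,-0.95],"dr":[0,0,0]},
    {"gripper":10,"delta_pos":[0,-2.6,-0.95],"dr":[0,0,0]},
    {"gripper":10,"delta_pos":[0,-2.6,-0.95],"dr":[0,0,0]},
    {"gripper":10,"delta_pos":[0,-2.6,-0.95],"dr":[0,0,0]}
  ]
}}

```text
t: 6.53
ee_pos: [473.3, -176.1, 150.4]
orientation: [2.166, 0.115, -2.171]
ft_force: [0.6, -0.2, -0.5]
width: 32.4
```

{"fn": "apply_moves", "kwargs": {
  "increments": [
    {"gripper":10,"delta_pos":[0,-2.6,-0.95],"dr":[0,0,0]},
    {"gripper":10,"delta_pos":[0,-2.6,-0.95],"dr":[0,0,0]},
    {"gripper":10,"delta_pos":[0,-2.6,-0.95],"dr":[0,0,0]},
    {"gripper":10,"delta_pos":[0,-2.6,-0.95],"dr":[0,0,0]},
    {"gripper":10,"delta_pos":[0,-2.6,-0.95],"dr":[0,0,0]}
  ]
}}

```text
t: 6.95
ee_pos: [506.7, -41.8, 150.4]
orientation: [2.165, 0.115, -2.171]
ft_force: [0.9, -0.8, -0.3]
width: 32.8
```

{"fn": "apply_moves", "kwargs": {
  "increments": [
    {"gripper":10,"delta_pos":[0,-2.6,-0.95],"dr":[0,0,0]},
    {"gripper":10,"delta_pos":[0,-1.6,-0.6],"dr":[0,0,0]},
    {"gripper":10,"delta_pos":[0,-0.6,-0.3],"dr":[0,0,0]},
    {"gripper":10,"delta_pos":[0,0,0],"dr":[0,0,0]},
    {"gripper":10,"delta_pos":[0,0,0],"dr":[0,0,0]}
  ]
}}

```text
t: 7.37
ee_pos: [520.4, 5.7, 151.0]
orientation: [2.165, 0.115, -2.169]
ft_force: [-0.1, 0.0, -0.9]
width: 33.0
```

Run:
```python
from g import *
from m import *
s=grab('scene'); t=grab('top')
go((520.4,5.8,150),down(np.deg2rad(-84)))
o,R=st(); p=o['ee_pos']
for d in (s,t):
    try: hold(d,p,(8,150,90),(18,255,255),p[2]+30,zmin=50)
    except Exception as e: print(e)
a=np.hstack([cv2.resize(d['img'][y:y+100,x:x+100],(400,400),interpolation=cv2.INTER_CUBIC) for d,x,y in ((s,280,120),(t,235,215))])
cv2.imwrite('pics/a3.png',a[:,:,::-1])
```

```text
t 7.47 tcp [520.5   4.9 151.4] F [-0.4 -0.2 -0.3] w 32.6 q [-0.01  0.35  1.9  -0.    0.89  1.45]
turn [-0.0007  0.0012 -0.    ] shift(after turn) cm [ 0.139 -0.094  0.002] shift(before turn) [ 0.139 -0.094  0.002]
t 7.47 tcp [520.5   4.9 151.4] F [-0.4 -0.2 -0.3] w 32.6 q [-0.01  0.35  1.9  -0.    0.89  1.45]
n 44 z [162.2 179.8 185.2]
38 mean [530.    8.1] encl [526.4   7.4] 13.40548038482666 min [522.6  -5.5] max [536.   20.2]
index -1 is out of bounds for axis 0 with size 0
```

View pics/a3.png

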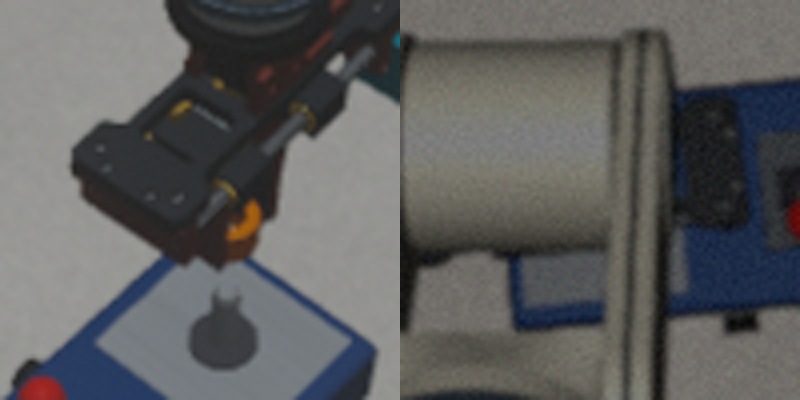

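Run:
```python
from m import *
from scipy.optimize import least_squares
for n,(x0,y0,x1,y1) in (('scene',(318,188,356,222)),('top',(268,250,303,285))):
    d=grab(n); g=cv2.cvtColor(cv2.imread(f'pics/{n}0.png'),cv2.COLOR_BGR2GRAY)
    k=8; c=cv2.GaussianBlur(cv2.resize(g[y0:y1,x0:x1],None,fx=k,fy=k,interpolation=cv2.INTER_CUBIC),(0,0),4)
    print(n,np.percentile(c,[2,10,50,90]))
    th,b=cv2.threshold(c,0,255,cv2.THRESH_BINARY_INV+cv2.THRESH_OTSU)
    cs,_=cv2.findContours(b,cv2.RETR_EXTERNAL,cv2.CHAIN_APPROX_NONE); ct=max(cs,key=cv2.contourArea)[:,0]
    q=np.array([ray(d,x0+(a+.5)/k-.5,y0+(e+.5)/k-.5,64)[:2] for a,e in ct])
    f=least_squares(lambda p:np.hypot(q[:,0]-p[0],q[:,1]-p[1])-p[2],[520,5,20],loss='soft_l1',f_scale=.3)
    print('th',th,'collar',f.x.round(2), 'inliers',np.mean(abs(np.hypot(*(q-f.x[:2]).T)-f.x[2])<.7).round(2),len(q))
```

```text
scene [ 58.  61. 118. 120.]
th 91.0 collar [519.16   7.42  21.25] inliers 0.39 425
top [23. 29. 79. 81.]
th 54.0 collar [518.05   6.55  19.63] inliers 1.0 366
```

{"fn": "apply_moves", "kwargs": {
  "increments": [
    {"gripper":10,"delta_pos":[1,-0.1,-0.03],"dr":[0,0,0]},
    {"gripper":10,"delta_pos":[1.5,0,0],"dr":[0,0,0]},
    {"gripper":10,"delta_pos":[1.4,0,0],"dr":[0,0,0]},
    {"gripper":10,"delta_pos":[0.5,0,0],"dr":[0,0,0]},
    {"gripper":10,"delta_pos":[0.1,0,0],"dr":[0,0,0]}
  ]
}}

```text
t: 7.98
ee_pos: [520.2, 6.2, 105.4]
orientation: [2.165, 0.113, -2.171]
ft_force: [0.6, 1.2, 0.7]
width: 32.4
```

{"fn": "apply_moves", "kwargs": {
  "increments": [
    {"gripper":10,"delta_pos":[0.2,0,0],"dr":[0,0,0]},
    {"gripper":10,"delta_pos":[0.2,0,0],"dr":[0,0,0]},
    {"gripper":10,"delta_pos":[0.2,0,0],"dr":[0,0,0]},
    {"gripper":10,"delta_pos":[0.2,0,0],"dr":[0,0,0]},
    {"gripper":10,"delta_pos":[0,0,0],"dr":[0,0,0]}
  ]
}}

```text
t: 8.4
ee_pos: [521.4, 6.6, 98.9]
orientation: [2.168, 0.114, -2.167]
ft_force: [-0.3, -0.1, 0.3]
width: 32.5
```

Run:
```python
from g import *
from m import *
o,R=st(); p=o['ee_pos']
s=grab('scene'); st()
hold(s,p,(8,150,90),(18,255,255),p[2]+30,zmin=50)
a=cv2.resize(s['img'][160:260,280:400],(720,600),interpolation=cv2.INTER_CUBIC)
cv2.imwrite('pics/a4.png',a[:,:,::-1])
```

```text
t 8.4 tcp [521.4   6.6  98.9] F [-0.3 -0.1  0.3] w 32.5 q [-0.01  0.43  1.93  0.    0.78  1.46]
t 8.45 tcp [521.4   6.6  99. ] F [-0.3 -0.4 -0.1] w 32.9 q [-0.01  0.43  1.93  0.    0.78  1.46]
n 40 z [110.6 128.  140. ]
34 mean [532.   8.] encl [529.3   8.2] 12.634074211120605 min [526.3  -4.1] max [537.5  20.5]
```

View pics/a4.png

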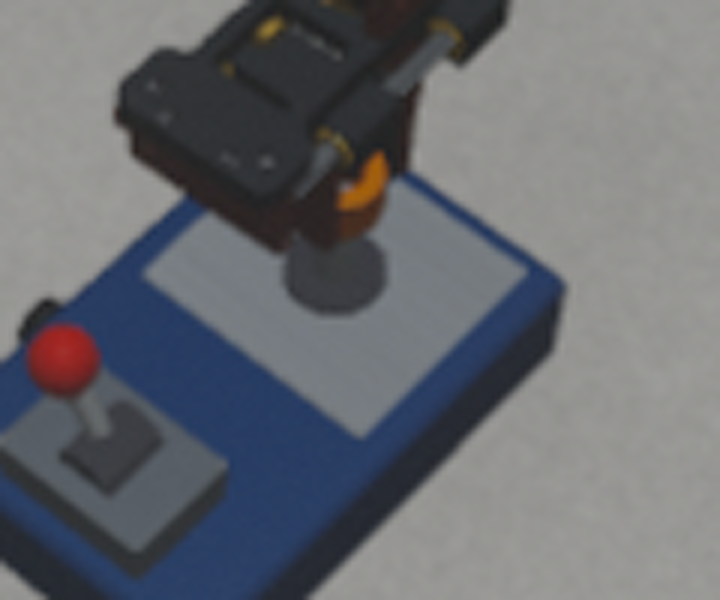

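The crop shows the spacer (crop 362,195) on the shaft tip and centred over the collar (crop 335,275), with no contact force. I'll continue down slowly.

{"fn": "apply_moves", "kwargs": {
  "increments": [
    {"gripper":10,"delta_pos":[0.2,0,0],"dr":[0,0,0]},
    {"gripper":10,"delta_pos":[0.2,0,0],"dr":[0,0,0]},
    {"gripper":10,"delta_pos":[0.2,0,0],"dr":[0,0,0]},
    {"gripper":10,"delta_pos":[0.2,0,0],"dr":[0,0,0]},
    {"gripper":10,"delta_pos":[0.2,0,0],"dr":[0,0,0]}
  ]
}}

```text
t: 8.87
ee_pos: [521.3, 6.6, 88.6]
orientation: [2.167, 0.114, -2.168]
ft_force: [0.1, -0.2, -0.6]
width: 32.8
```

{"fn": "apply_moves", "kwargs": {
  "increments": [
    {"gripper":10,"delta_pos":[0.4,0,0],"dr":[0,0,0]},
    {"gripper":10,"delta_pos":[0.4,0,0],"dr":[0,0,0]},
    {"gripper":10,"delta_pos":[0.4,0,0],"dr":[0,0,0]},
    {"gripper":10,"delta_pos":[0.4,0,0],"dr":[0,0,0]},
    {"gripper":10,"delta_pos":[0.4,0,0],"dr":[0,0,0]}
  ]
}}

```text
t: 9.28
ee_pos: [521.3, 6.7, 68.4]
orientation: [2.167, 0.114, -2.168]
ft_force: [-0.3, 1.0, -1.0]
width: 32.7
```

{"fn": "apply_moves", "kwargs": {
  "increments": [
    {"gripper":10,"delta_pos":[0.3,0,0],"dr":[0,0,0]},
    {"gripper":10,"delta_pos":[0.3,0,0],"dr":[0,0,0]},
    {"gripper":10,"delta_pos":[0.2,0,0],"dr":[0,0,0]},
    {"gripper":10,"delta_pos":[0.1,0,0],"dr":[0,0,0]},
    {"gripper":10,"delta_pos":[0,0,0],"dr":[0,0,0]}
  ]
}}

```text
t: 9.7
ee_pos: [521.2, 6.6, 59.6]
orientation: [2.167, 0.114, -2.168]
ft_force: [-0.4, 1.7, -0.7]
width: 32.5
```

Expected seat is at TCP ≈ 56; creep until there is contact.

{"fn": "apply_moves", "kwargs": {
  "increments": [
    {"gripper":10,"delta_pos":[0.1,0,0],"dr":[0,0,0]},
    {"gripper":10,"delta_pos":[0.1,0,0],"dr":[0,0,0]},
    {"gripper":10,"delta_pos":[0.1,0,0],"dr":[0,0,0]},
    {"gripper":10,"delta_pos":[0,0,0],"dr":[0,0,0]},
    {"gripper":10,"delta_pos":[0,0,0],"dr":[0,0,0]}
  ]
}}

```text
t: 10.12
ee_pos: [521.4, 6.6, 56.9]
orientation: [2.168, 0.114, -2.167]
ft_force: [-0.4, 1.5, -0.6]
width: 32.3
```

{"fn": "apply_moves", "kwargs": {
  "increments": [
    {"gripper":10,"delta_pos":[0.05,0,0],"dr":[0,0,0]},
    {"gripper":10,"delta_pos":[0.05,0,0],"dr":[0,0,0]},
    {"gripper":10,"delta_pos":[0,0,0],"dr":[0,0,0]},
    {"gripper":10,"delta_pos":[0,0,0],"dr":[0,0,0]},
    {"gripper":10,"delta_pos":[0,0,0],"dr":[0,0,0]}
  ]
}}

```text
t: 10.53
ee_pos: [521.4, 6.6, 56.1]
orientation: [2.168, 0.114, -2.167]
ft_force: [-1.0, 1.5, 5.4]
width: 32.7
```

{"fn": "apply_moves", "kwargs": {
  "increments": [
    {"gripper":45,"delta_pos":[0,0,0],"dr":[0,0,0]},
    {"gripper":50,"delta_pos":[0,0,0],"dr":[0,0,0]},
    {"gripper":55,"delta_pos":[0,0,0],"dr":[0,0,0]},
    {"gripper":60,"delta_pos":[0,0,0],"dr":[0,0,0]},
    {"gripper":60,"delta_pos":[-0.5,0,0],"dr":[0,0,0]}
  ]
}}

```text
t: 10.95
ee_pos: [520.6, 6.5, 60.2]
orientation: [2.166, 0.114, -2.169]
ft_force: [0.3, -1.2, 0.7]
width: 52.4
```

{"fn": "apply_moves", "kwargs": {
  "increments": [
    {"gripper":60,"delta_pos":[-2,0,0],"dr":[0,0,0]},
    {"gripper":60,"delta_pos":[-3,0,0],"dr":[0,0,0]},
    {"gripper":60,"delta_pos":[-3,0,0],"dr":[0,0,0]},
    {"gripper":60,"delta_pos":[-2,0,0],"dr":[0,0,0]},
    {"gripper":60,"delta_pos":[0,0,0],"dr":[0,0,0]}
  ]
}}

```text
t: 11.37
ee_pos: [524.2, 6.5, 165.3]
orientation: [2.176, 0.113, -2.159]
ft_force: [0.4, 0.4, 0.6]
width: 52.9
```

Run:
```python
from g import *
from m import *
st(); s=grab('scene'); hold(s,(521,6),(8,150,90),(18,255,255),86,zmin=50)
go((624.5,-279.4,100),down(np.deg2rad(-84)))
```

```text
t 11.37 tcp [524.2   6.5 165.3] F [0.4 0.4 0.6] w 52.9 q [-0.01  0.33  1.89 -0.    0.91  1.46]
n 80 z [81.2 84.9 87.5]
79 mean [523.2   2.6] encl [521.3   5.6] 16.349393844604492 min [505.1 -10.2] max [537.5  21.5]
t 11.42 tcp [523.    6.6 163.2] F [-0.5 -0.6 -0.3] w 52.9 q [-0.01  0.33  1.89 -0.    0.91  1.46]
turn [ 0.0001 -0.0049 -0.0006] shift(after turn) cm [ 6.32  29.502 -7.108] shift(before turn) [ 6.373 29.498 -7.074]
```

{"fn": "apply_moves", "kwargs": {
  "increments": [
    {"gripper":85,"delta_pos":[0,1.3,-0.3],"dr":[0,0,0]},
    {"gripper":85,"delta_pos":[0,2.6,-0.64],"dr":[0,0,0]},
    {"gripper":85,"delta_pos":[0,2.6,-0.64],"dr":[0,0,0]},
    {"gripper":85,"delta_pos":[0,2.6,-0.64],"dr":[0,0,0]},
    {"gripper":85,"delta_pos":[0,2.6,-0.64],"dr":[0,0,0]}
  ]
}}

```text
t: 11.83
ee_pos: [561.3, -108.6, 159.0]
orientation: [2.165, 0.115, -2.171]
ft_force: [-0.3, 1.1, -0.6]
width: 74.3
```

{"fn": "apply_moves", "kwargs": {
  "increments": [
    {"gripper":85,"delta_pos":[0,2.6,-0.64],"dr":[0,0,0]},
    {"gripper":85,"delta_pos":[0,2.6,-0.64],"dr":[0,0,0]},
    {"gripper":85,"delta_pos":[0.4,2.6,-0.64],"dr":[0,0,0]},
    {"gripper":85,"delta_pos":[0.8,2.6,-0.64],"dr":[0,0,0]},
    {"gripper":85,"delta_pos":[1.2,2.6,-0.64],"dr":[0,0,0]}
  ]
}}

```text
t: 12.25
ee_pos: [607.2, -234.9, 135.2]
orientation: [2.167, 0.114, -2.169]
ft_force: [-0.1, 0.7, -0.4]
width: 74.6
```

{"fn": "apply_moves", "kwargs": {
  "increments": [
    {"gripper":85,"delta_pos":[1.2,2.6,-0.64],"dr":[0,0,0]},
    {"gripper":85,"delta_pos":[1.2,1.6,-0.4],"dr":[0,0,0]},
    {"gripper":85,"delta_pos":[0.8,0.6,-0.15],"dr":[0,0,0]},
    {"gripper":85,"delta_pos":[0,0,0],"dr":[0,0,0]},
    {"gripper":85,"delta_pos":[0,0,0],"dr":[0,0,0]}
  ]
}}

```text
t: 12.67
ee_pos: [622.9, -278.8, 103.0]
orientation: [2.165, 0.115, -2.172]
ft_force: [-0.2, 0.2, -0.3]
width: 74.8
```

Run:
```python
from g import *
from m import *
go((624.5,-279.4,4),down(np.deg2rad(-84)))
s=grab('scene'); o,R=st(); P=s['P'];p=o['ee_pos']
m=(np.hypot(P[...,0]-p[0],P[...,1]-p[1])<75)&(P[...,2]>85)&(P[...,2]<p[2]+22)
print(P[m].round(0)[:25].tolist()); hold(s,(624,-279),(105,120,70),(120,255,255),75)
```

```text
t 12.67 tcp [ 622.9 -278.8  103. ] F [-0.2  0.2 -0.3] w 74.8 q [-0.44  0.63  1.55  0.    0.97  1.03]
turn [-0.0005  0.003   0.002 ] shift(after turn) cm [ 9.904  0.079 -0.155] shift(before turn) [ 9.904  0.099 -0.185]
t 12.72 tcp [ 623.5 -278.4  104.1] F [-0.3  0.6  0.1] w 74.5 q [-0.44  0.63  1.55  0.    0.97  1.03]
[[620.0, -241.0, 123.0], [630.0, -232.0, 126.0], [620.0, -241.0, 118.0], [623.0, -241.0, 123.0], [630.0, -232.0, 121.0], [625.0, -241.0, 121.0], [629.0, -239.0, 126.0], [631.0, -236.0, 123.0], [631.0, -233.0, 119.0], [628.0, -241.0, 121.0], [630.0, -240.0, 125.0], [631.0, -238.0, 122.0], [630.0, -235.0, 116.0], [630.0, -241.0, 120.0], [637.0, -314.0, 122.0], [639.0, -318.0, 126.0], [639.0, -316.0, 124.0], [639.0, -319.0, 123.0], [639.0, -317.0, 120.0], [636.0, -323.0, 119.0], [639.0, -323.0, 125.0], [640.0, -321.0, 124.0], [640.0, -319.0, 119.0], [639.0, -322.0, 119.0]]
n 259 z [64.2 73.5 77. ]
225 mean [ 627.2 -277.8] encl [ 625.5 -278.6] 21.81735610961914 min [ 606.9 -299.8] max [ 647.  -257.9]
```

{"fn": "apply_moves", "kwargs": {
  "increments": [
    {"gripper":85,"delta_pos":[1,0.08,-0.12],"dr":[0,0,0]},
    {"gripper":85,"delta_pos":[2.5,0,0],"dr":[0,0,0]},
    {"gripper":85,"delta_pos":[3,0,0],"dr":[0,0,0]},
    {"gripper":85,"delta_pos":[2.4,0,0],"dr":[0,0,0]},
    {"gripper":85,"delta_pos":[1,0,0],"dr":[0,0,0]}
  ]
}}

```text
t: 13.13
ee_pos: [623.7, -277.9, 2.8]
orientation: [2.164, 0.117, -2.172]
ft_force: [-0.5, -0.3, 0.1]
width: 74.9
```

{"fn": "apply_moves", "kwargs": {
  "increments": [
    {"gripper":70,"delta_pos":[0,0,0],"dr":[0,0,0]},
    {"gripper":55,"delta_pos":[0,0,0],"dr":[0,0,0]},
    {"gripper":45,"delta_pos":[0,0,0],"dr":[0,0,0]},
    {"gripper":40,"delta_pos":[0,0,0],"dr":[0,0,0]},
    {"gripper":30,"delta_pos":[0,0,0],"dr":[0,0,0]}
  ]
}}

```text
t: 13.55
ee_pos: [626.6, -280.2, 7.6]
orientation: [2.169, 0.112, -2.164]
ft_force: [0.4, 0.0, 0.8]
width: 44.5
```

{"fn": "apply_moves", "kwargs": {
  "increments": [
    {"gripper":15,"delta_pos":[0,0,0],"dr":[0,0,0]},
    {"gripper":15,"delta_pos":[0,0,0],"dr":[0,0,0]},
    {"gripper":15,"delta_pos":[0,0,0],"dr":[0,0,0]},
    {"gripper":15,"delta_pos":[0,0,0],"dr":[0,0,0]},
    {"gripper":15,"delta_pos":[0,0,0],"dr":[0,0,0]}
  ]
}}

```text
t: 13.97
ee_pos: [626.7, -280.2, 7.5]
orientation: [2.17, 0.112, -2.165]
ft_force: [0.1, 1.7, 6.2]
width: 43.0
```

Run:
```python
from g import *
st()
```

```text
t 13.97 tcp [ 626.7 -280.2    7.5] F [0.1 1.7 6.2] w 43.0 q [-0.44  0.76  1.57  0.    0.81  1.03]
```

Run:
```python
from g import *
from m import *
s=grab('scene'); t=grab('top'); st()
hold(s,(624,-279),(105,120,70),(120,255,255),75)
a=np.hstack([cv2.resize(d['img'][y:y+100,x:x+100],(400,400),interpolation=cv2.INTER_CUBIC) for d,x,y in ((s,220,260),(t,350,170))])
cv2.imwrite('pics/a5.png',a[:,:,::-1])
```

```text
t 14.07 tcp [ 626.7 -280.2    7.5] F [-0.5  2.5  6.6] w 42.7 q [-0.44  0.76  1.57  0.    0.81  1.03]
n 41 z [ 60.4  75.5 140.4]
24 mean [ 633. -278.] encl [ 625.4 -280.3] 21.535463333129883 min [ 607.2 -293.1] max [ 646.1 -259.3]
```

View pics/a5.png

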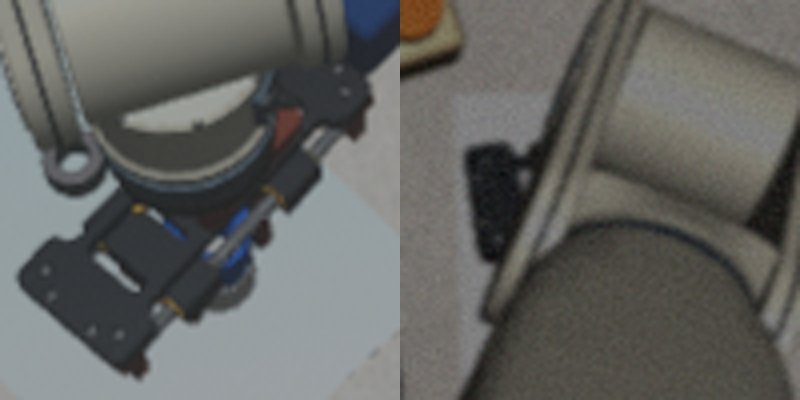

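Run:
```python
from h import *
s=grab('scene'); P=s['P']
for v in range(300,338,2):
    print(v,' '.join(f"{u}:{P[v,u][0]:.0f},{P[v,u][1]:.0f},{P[v,u][2]:.0f}/{s['img'][v,u].tolist()}" for u in range(266,292,4)))
```

```text
300 266:657,-302,253/[65, 66, 62] 270:660,-297,251/[65, 66, 62] 274:663,-291,246/[89, 89, 84] 278:665,-285,240/[109, 110, 102] 282:664,-277,224/[61, 71, 79] 286:661,-266,200/[40, 41, 41] 290:647,-247,144/[39, 42, 41]
302 266:656,-303,246/[81, 82, 77] 270:660,-298,244/[104, 105, 98] 274:664,-292,241/[114, 113, 106] 278:665,-285,231/[73, 79, 84] 282:666,-278,222/[42, 44, 46] 286:663,-268,198/[41, 39, 39] 290:646,-246,133/[49, 51, 53]
304 266:657,-304,241/[114, 114, 107] 270:661,-299,239/[87, 88, 82] 274:665,-294,236/[71, 79, 84] 278:665,-286,225/[44, 50, 53] 282:662,-276,201/[41, 43, 44] 286:647,-257,142/[42, 42, 43] 290:646,-247,123/[53, 56, 58]
306 266:657,-304,232/[67, 74, 79] 270:660,-299,227/[64, 75, 82] 274:664,-294,227/[43, 50, 53] 278:659,-283,199/[39, 41, 42] 282:664,-278,200/[39, 40, 40] 286:648,-258,137/[67, 63, 46] 290:650,-250,127/[52, 55, 59]
308 266:657,-306,226/[42, 45, 48] 270:nan,nan,nan/[39, 42, 43] 274:658,-291,201/[38, 40, 40] 278:662,-285,199/[38, 40, 39] 282:650,-269,150/[41, 43, 43] 286:643,-255,113/[56, 53, 50] 290:651,-252,122/[65, 62, 58]
310 266:652,-303,203
[... 2292 characters left out ...]
,-263,2/[150, 159, 161] 290:648,-256,-3/[151, 160, 162]
332 266:656,-316,125/[53, 56, 60] 270:661,-311,126/[51, 54, 56] 274:663,-303,113/[46, 49, 49] 278:644,-283,34/[91, 93, 93] 282:643,-273,11/[85, 88, 88] 286:646,-265,1/[150, 159, 161] 290:652,-259,-1/[152, 159, 162]
334 266:659,-318,125/[54, 57, 60] 270:664,-313,126/[42, 44, 45] 274:639,-291,27/[64, 65, 65] 278:643,-284,20/[69, 70, 68] 282:644,-275,4/[131, 138, 141] 286:650,-269,4/[152, 159, 161] 290:655,-262,1/[151, 159, 161]
336 266:662,-321,126/[52, 55, 57] 270:665,-315,118/[41, 44, 44] 274:639,-291,14/[67, 69, 67] 278:643,-284,7/[87, 90, 90] 282:647,-277,2/[151, 159, 161] 286:653,-271,1/[151, 159, 161] 290:658,-265,-1/[151, 159, 161]
```

The crop shows the holder upright, but the width of 43 mm means the pads are partly on its flare (fingertips at z≈28). I'll open, go 14 mm lower and grip again.

{"fn": "apply_moves", "kwargs": {
  "increments": [
    {"gripper":60,"delta_pos":[0,0,0],"dr":[0,0,0]},
    {"gripper":65,"delta_pos":[0,0,0],"dr":[0,0,0]},
    {"gripper":70,"delta_pos":[0,0,0.1],"dr":[0,0,0]},
    {"gripper":70,"delta_pos":[0.7,0,0],"dr":[0,0,0]},
    {"gripper":70,"delta_pos":[0.6,0,0],"dr":[0,0,0]}
  ]
}}

```text
t: 14.53
ee_pos: [624.5, -280.0, -7.6]
orientation: [2.168, 0.113, -2.167]
ft_force: [0.1, 0.5, 0.5]
width: 61.6
```

{"fn": "apply_moves", "kwargs": {
  "increments": [
    {"gripper":60,"delta_pos":[0.1,0,0],"dr":[0,0,0]},
    {"gripper":50,"delta_pos":[0,0,0],"dr":[0,0,0]},
    {"gripper":45,"delta_pos":[0,0,0],"dr":[0,0,0]},
    {"gripper":15,"delta_pos":[0,0,0],"dr":[0,0,0]},
    {"gripper":15,"delta_pos":[0,0,0],"dr":[0,0,0]}
  ]
}}

```text
t: 14.95
ee_pos: [624.7, -280.0, -8.1]
orientation: [2.168, 0.114, -2.167]
ft_force: [0.1, 0.2, 0.1]
width: 39.7
```

{"fn": "apply_moves", "kwargs": {
  "increments": [
    {"gripper":15,"delta_pos":[0,0,0],"dr":[0,0,0]},
    {"gripper":15,"delta_pos":[0,0,0],"dr":[0,0,0]},
    {"gripper":15,"delta_pos":[0,0,0],"dr":[0,0,0]},
    {"gripper":15,"delta_pos":[0,0,0],"dr":[0,0,0]},
    {"gripper":15,"delta_pos":[0,0,0],"dr":[0,0,0]}
  ]
}}

```text
t: 15.37
ee_pos: [624.6, -280.0, -8.1]
orientation: [2.168, 0.114, -2.167]
ft_force: [-0.4, 0.1, -0.3]
width: 39.9
```

{"fn": "apply_moves", "kwargs": {
  "increments": [
    {"gripper":15,"delta_pos":[-0.5,0,0],"dr":[0,0,0]},
    {"gripper":15,"delta_pos":[-1.5,0,0],"dr":[0,0,0]},
    {"gripper":15,"delta_pos":[-3,0,0],"dr":[0,0,0]},
    {"gripper":15,"delta_pos":[-3,0,0],"dr":[0,0,0]},
    {"gripper":15,"delta_pos":[-3,0,0],"dr":[0,0,0]}
  ]
}}

```text
t: 15.78
ee_pos: [624.6, -279.9, 104.1]
orientation: [2.168, 0.114, -2.167]
ft_force: [0.5, 0.0, -1.0]
width: 39.9
```

{"fn": "apply_moves", "kwargs": {
  "increments": [
    {"gripper":15,"delta_pos":[-3,0,0],"dr":[0,0,0]},
    {"gripper":15,"delta_pos":[-2,-0.5,0.12],"dr":[0,0,0]},
    {"gripper":15,"delta_pos":[0,-1.5,0.37],"dr":[0,0,0]},
    {"gripper":15,"delta_pos":[0,-2.5,0.61],"dr":[0,0,0]},
    {"gripper":15,"delta_pos":[0,-2.5,0.61],"dr":[0,0,0]}
  ]
}}

```text
t: 16.2
ee_pos: [600.5, -212.1, 154.1]
orientation: [2.171, 0.111, -2.165]
ft_force: [-0.0, 1.3, -0.8]
width: 40.1
```

{"fn": "apply_moves", "kwargs": {
  "increments": [
    {"gripper":15,"delta_pos":[0,-2.5,0.61],"dr":[0,0,0]},
    {"gripper":15,"delta_pos":[0,-2.5,0.61],"dr":[0,0,0]},
    {"gripper":15,"delta_pos":[0,-2.5,0.61],"dr":[0,0,0]},
    {"gripper":15,"delta_pos":[0,-2.5,0.61],"dr":[0,0,0]},
    {"gripper":15,"delta_pos":[0,-2.5,0.61],"dr":[0,0,0]}
  ]
}}

```text
t: 16.62
ee_pos: [556.6, -90.0, 153.4]
orientation: [2.169, 0.113, -2.166]
ft_force: [0.5, 1.0, -0.7]
width: 39.6
```

{"fn": "apply_moves", "kwargs": {
  "increments": [
    {"gripper":15,"delta_pos":[0,-2.5,0.61],"dr":[0,0,0]},
    {"gripper":15,"delta_pos":[0,-2.5,0.61],"dr":[0,0,0]},
    {"gripper":15,"delta_pos":[0,-2.5,0.61],"dr":[0,0,0]},
    {"gripper":15,"delta_pos":[0,-1.8,0.45],"dr":[0,0,0]},
    {"gripper":15,"delta_pos":[0,-0.8,0.22],"dr":[0,0,0]}
  ]
}}

```text
t: 17.03
ee_pos: [520.7, 8.7, 153.1]
orientation: [2.168, 0.116, -2.166]
ft_force: [0.4, -1.1, -0.6]
width: 39.5
```

{"fn": "apply_moves", "kwargs": {
  "increments": [
    {"gripper":15,"delta_pos":[0,0,0],"dr":[0,0,0]},
    {"gripper":15,"delta_pos":[0,0,0],"dr":[0,0,0]},
    {"gripper":15,"delta_pos":[0,0,0],"dr":[0,0,0]},
    {"gripper":15,"delta_pos":[0,0,0],"dr":[0,0,0]},
    {"gripper":15,"delta_pos":[0,0,0],"dr":[0,0,0]}
  ]
}}

```text
t: 17.45
ee_pos: [521.8, 6.0, 151.9]
orientation: [2.168, 0.112, -2.168]
ft_force: [-0.1, -0.5, -2.0]
width: 39.6
```

Run:
```python
from g import *
from m import *
go((521.3,6.9,78),down(np.deg2rad(-84)))
s=grab('scene'); o,R=st(); p=o['ee_pos']
hold(s,p,(105,120,70),(120,255,255),p[2]+8+75,zmin=150)
```

```text
t 17.45 tcp [521.8   6.  151.9] F [-0.1 -0.5 -2. ] w 39.6 q [-0.01  0.35  1.9  -0.    0.89  1.46]
turn [-0.0012 -0.0001 -0.0001] shift(after turn) cm [ 7.388 -0.098  0.037] shift(before turn) [ 7.388 -0.099  0.038]
t 17.5 tcp [521.7   6.1 151.8] F [ 0.3  0.3 -0.6] w 39.6 q [-0.01  0.35  1.9  -0.    0.89  1.46]
n 42 z [229.6 235.1 281.1]
31 mean [523.1  16. ] encl [521.9   9.4] 20.931352615356445 min [501.    7.8] max [542.8  27.5]
```

{"fn": "apply_moves", "kwargs": {
  "increments": [
    {"gripper":15,"delta_pos":[0.8,-0.08,0.02],"dr":[0,0,0]},
    {"gripper":15,"delta_pos":[1.5,0,0],"dr":[0,0,0]},
    {"gripper":15,"delta_pos":[1.4,0,0],"dr":[0,0,0]},
    {"gripper":15,"delta_pos":[0.7,0,0],"dr":[0,0,0]},
    {"gripper":15,"delta_pos":[0.3,0,0],"dr":[0,0,0]}
  ]
}}

```text
t: 17.92
ee_pos: [520.1, 7.5, 103.3]
orientation: [2.165, 0.114, -2.171]
ft_force: [-0.3, 0.1, -0.4]
width: 40.2
```

{"fn": "apply_moves", "kwargs": {
  "increments": [
    {"gripper":15,"delta_pos":[0.2,0,0],"dr":[0,0,0]},
    {"gripper":15,"delta_pos":[0.2,0,0],"dr":[0,0,0]},
    {"gripper":15,"delta_pos":[0.2,0,0],"dr":[0,0,0]},
    {"gripper":15,"delta_pos":[0,0,0],"dr":[0,0,0]},
    {"gripper":15,"delta_pos":[0,0,0],"dr":[0,0,0]}
  ]
}}

```text
t: 18.33
ee_pos: [521.4, 7.6, 99.2]
orientation: [2.168, 0.114, -2.167]
ft_force: [0.1, -0.5, -0.8]
width: 40.1
```

{"fn": "apply_moves", "kwargs": {
  "increments": [
    {"gripper":15,"delta_pos":[0.1,0.05,0],"dr":[0,0,0]},
    {"gripper":15,"delta_pos":[0.2,0,0],"dr":[0,0,0]},
    {"gripper":15,"delta_pos":[0.2,0,0],"dr":[0,0,0]},
    {"gripper":15,"delta_pos":[0.2,0,0],"dr":[0,0,0]},
    {"gripper":15,"delta_pos":[0.1,0,0],"dr":[0,0,0]}
  ]
}}

```text
t: 18.75
ee_pos: [520.9, 7.1, 90.5]
orientation: [2.167, 0.114, -2.168]
ft_force: [0.0, 0.3, -0.6]
width: 40.1
```

{"fn": "apply_moves", "kwargs": {
  "increments": [
    {"gripper":15,"delta_pos":[0.2,0,0],"dr":[0,0,0]},
    {"gripper":15,"delta_pos":[0.2,0,0],"dr":[0,0,0]},
    {"gripper":15,"delta_pos":[0.2,0,0],"dr":[0,0,0]},
    {"gripper":15,"delta_pos":[0.1,0,0],"dr":[0,0,0]},
    {"gripper":15,"delta_pos":[0,0,0],"dr":[0,0,0]}
  ]
}}

```text
t: 19.17
ee_pos: [521.0, 7.1, 83.5]
orientation: [2.167, 0.114, -2.168]
ft_force: [-0.1, 0.6, -1.1]
width: 39.8
```

{"fn": "apply_moves", "kwargs": {
  "increments": [
    {"gripper":15,"delta_pos":[0.15,0,0],"dr":[0,0,0]},
    {"gripper":15,"delta_pos":[0.15,0,0],"dr":[0,0,0]},
    {"gripper":15,"delta_pos":[0.1,0,0],"dr":[0,0,0]},
    {"gripper":15,"delta_pos":[0.05,0,0],"dr":[0,0,0]},
    {"gripper":15,"delta_pos":[0,0,0],"dr":[0,0,0]}
  ]
}}

```text
t: 19.58
ee_pos: [521.0, 7.1, 79.2]
orientation: [2.167, 0.114, -2.168]
ft_force: [-0.5, 0.3, -2.2]
width: 39.7
```

{"fn": "apply_moves", "kwargs": {
  "increments": [
    {"gripper":15,"delta_pos":[0.05,0,0],"dr":[0,0,0]},
    {"gripper":15,"delta_pos":[0.05,0,0],"dr":[0,0,0]},
    {"gripper":15,"delta_pos":[0,0,0],"dr":[0,0,0]},
    {"gripper":15,"delta_pos":[0,0,0],"dr":[0,0,0]},
    {"gripper":15,"delta_pos":[0,0,0],"dr":[0,0,0]}
  ]
}}

```text
t: 20.0
ee_pos: [521.0, 7.1, 78.3]
orientation: [2.167, 0.114, -2.168]
ft_force: [-2.5, 0.3, 0.2]
width: 39.8
```

{"fn": "apply_moves", "kwargs": {
  "increments": [
    {"gripper":15,"delta_pos":[0.05,0,0],"dr":[0,0,0]},
    {"gripper":15,"delta_pos":[0,0,0],"dr":[0,0,0]},
    {"gripper":15,"delta_pos":[0,0,0],"dr":[0,0,0]},
    {"gripper":15,"delta_pos":[0,0,0],"dr":[0,0,0]},
    {"gripper":15,"delta_pos":[0,0,0],"dr":[0,0,0]}
  ]
}}

```text
t: 20.42
ee_pos: [521.1, 7.1, 77.8]
orientation: [2.167, 0.114, -2.168]
ft_force: [-2.2, 1.4, 0.1]
width: 40.1
```

{"fn": "apply_moves", "kwargs": {
  "increments": [
    {"gripper":15,"delta_pos":[0.05,0,0],"dr":[0,0,0]},
    {"gripper":15,"delta_pos":[0,0,0],"dr":[0,0,0]},
    {"gripper":15,"delta_pos":[0,0,0],"dr":[0,0,0]},
    {"gripper":15,"delta_pos":[0,0,0],"dr":[0,0,0]},
    {"gripper":15,"delta_pos":[0,0,0],"dr":[0,0,0]}
  ]
}}

```text
t: 20.83
ee_pos: [521.1, 7.1, 77.4]
orientation: [2.167, 0.114, -2.168]
ft_force: [-3.4, 0.7, 0.1]
width: 40.0
```

{"fn": "apply_moves", "kwargs": {
  "increments": [
    {"gripper":15,"delta_pos":[0,0,0.05],"dr":[0,0,0]},
    {"gripper":15,"delta_pos":[0.05,0,0],"dr":[0,0,0]},
    {"gripper":15,"delta_pos":[0,0,0],"dr":[0,0,0]},
    {"gripper":15,"delta_pos":[0,0,0],"dr":[0,0,0]},
    {"gripper":15,"delta_pos":[0,0,0],"dr":[0,0,0]}
  ]
}}

```text
t: 21.25
ee_pos: [521.1, 7.1, 77.2]
orientation: [2.169, 0.114, -2.167]
ft_force: [-2.8, 2.2, 5.7]
width: 39.8
```

Run:
```python
from g import *
from m import *
st();s=grab('scene'); o,R=st(); p=o['ee_pos']; print(o['moment'])
hold(s,(521,7),(105,120,70),(120,255,255),161,zmin=130)
a=cv2.resize(s['img'][140:240,280:400],(720,600),interpolation=cv2.INTER_CUBIC)
cv2.imwrite('pics/a6.png',a[:,:,::-1])
```

```text
t 21.25 tcp [521.1   7.1  77.2] F [-2.8  2.2  5.7] w 39.8 q [-0.01  0.47  1.94  0.    0.73  1.46]
t 21.3 tcp [521.1   7.1  77.3] F [-3.3  1.4  5.8] w 39.6 q [-0.01  0.47  1.94  0.    0.73  1.46]
[ 0.2037055   0.50031129 -0.04938291]
n 35 z [155.8 160.  208.4]
26 mean [520.9  15. ] encl [521.2  10.1] 21.167333602905273 min [500.1   6.1] max [542.3  29.5]
```

View pics/a6.png

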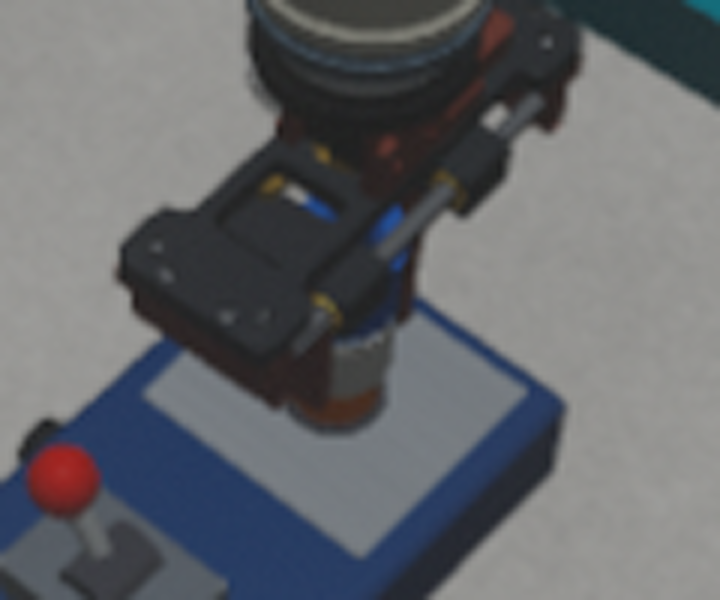

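The crop shows the holder white end down on the orange spacer (crop 340,405), blue end up, with 5.8 N of contact. Releasing.

{"fn": "apply_moves", "kwargs": {
  "increments": [
    {"gripper":50,"delta_pos":[0,0,0],"dr":[0,0,0]},
    {"gripper":55,"delta_pos":[0,0,0],"dr":[0,0,0]},
    {"gripper":65,"delta_pos":[0,0,0],"dr":[0,0,0]},
    {"gripper":75,"delta_pos":[0,0,0],"dr":[0,0,0]},
    {"gripper":75,"delta_pos":[-0.5,0,0],"dr":[0,0,0]}
  ]
}}

```text
t: 21.72
ee_pos: [520.2, 7.0, 81.3]
orientation: [2.166, 0.114, -2.169]
ft_force: [-0.2, -0.4, 0.1]
width: 63.7
```

{"fn": "apply_moves", "kwargs": {
  "increments": [
    {"gripper":75,"delta_pos":[-2,0,0],"dr":[0,0,0]},
    {"gripper":75,"delta_pos":[-3,0,0],"dr":[0,0,0]},
    {"gripper":75,"delta_pos":[-3,0,0],"dr":[0,0,0]},
    {"gripper":75,"delta_pos":[-2,0,0],"dr":[0,0,0]},
    {"gripper":60,"delta_pos":[0,-1,0.5],"dr":[0,0,0]}
  ]
}}

```text
t: 22.13
ee_pos: [518.5, 15.8, 186.5]
orientation: [2.178, 0.112, -2.158]
ft_force: [1.0, -0.6, 1.2]
width: 61.9
```

{"fn": "apply_moves", "kwargs": {
  "increments": [
    {"gripper":60,"delta_pos":[0,-2,0.5],"dr":[0,0,0]},
    {"gripper":60,"delta_pos":[0,-2.5,0.5],"dr":[0,0,0]},
    {"gripper":60,"delta_pos":[0,-2.5,0.5],"dr":[0,0,0]},
    {"gripper":60,"delta_pos":[0,-2.5,0.5],"dr":[0,0,0]},
    {"gripper":60,"delta_pos":[0,-2.0,0.5],"dr":[0,0,0]}
  ]
}}

```text
t: 22.55
ee_pos: [476.4, 129.8, 181.2]
orientation: [2.166, 0.114, -2.169]
ft_force: [0.9, -0.9, 0.9]
width: 52.7
```

Run:
```python
from g import *
from m import *
for n in('scene','top'):
    d=grab(n); print(n); circ(d,(521,6),40,161,5,name='holder')
    for c in ((422,282),(471,287),(521,292)): circ(d,c,20,112,5,name='tube')
go((422.5,283.7,130),down(np.deg2rad(-84)))
```

```text
scene
holder 213 mean [521.6   7.5] encl [522.2   6.9] r 22.6 zstd 1.6 zmean 160.0 px 337.9 179.1
tube 10 mean [426.  275.4] encl [427.4 278.6] r 9.0 zstd 1.8 zmean 110.0 px 385.1 108.5
tube 16 mean [476.  282.8] encl [473.6 287.3] r 10.1 zstd 1.6 zmean 110.2 px 402.4 117.8
tube 14 mean [525.2 288.1] encl [524.2 290.8] r 10.1 zstd 1.8 zmean 109.7 px 419.4 127.5
top
holder 212 mean [519.1   5.7] encl [519.5   5.3] r 21.8 zstd 2.0 zmean 159.9 px 281.0 264.0
tube few 2
tube few 0
tube few 0
t 22.65 tcp [476.  130.3 181.1] F [0.5 0.2 0.4] w 52.5 q [0.24 0.27 1.94 0.   0.94 1.71]
turn [0.003  0.0015 0.0003] shift(after turn) cm [  5.112 -15.813   3.72 ] shift(before turn) [  5.123 -15.823   3.665]
```

{"fn": "apply_moves", "kwargs": {
  "increments": [
    {"gripper":60,"delta_pos":[0.5,-2,0.46],"dr":[0.003,0,0]},
    {"gripper":60,"delta_pos":[0.8,-2.5,0.6],"dr":[0,0,0]},
    {"gripper":60,"delta_pos":[0.8,-2.5,0.6],"dr":[0,0,0]},
    {"gripper":60,"delta_pos":[0.8,-2.5,0.6],"dr":[0,0,0]},
    {"gripper":60,"delta_pos":[0.8,-2.5,0.6],"dr":[0,0,0]}
  ]
}}

```text
t: 23.07
ee_pos: [436.5, 245.0, 144.0]
orientation: [2.169, 0.109, -2.17]
ft_force: [0.6, 0.2, -0.7]
width: 52.5
```

{"fn": "apply_moves", "kwargs": {
  "increments": [
    {"gripper":60,"delta_pos":[0.5,-2.3,0.5],"dr":[0,0,0]},
    {"gripper":60,"delta_pos":[0.5,-1.5,0.36],"dr":[0,0,0]},
    {"gripper":60,"delta_pos":[0.4,0,0],"dr":[0,0,0]},
    {"gripper":60,"delta_pos":[0,0,0],"dr":[0,0,0]},
    {"gripper":60,"delta_pos":[0,0,0],"dr":[0,0,0]}
  ]
}}

```text
t: 23.48
ee_pos: [424.5, 280.6, 130.4]
orientation: [2.168, 0.109, -2.17]
ft_force: [-0.2, -0.7, 0.1]
width: 52.8
```

Run:
```python
from g import *
from m import *
go((422.5,283.7,72),down(np.deg2rad(-83.7)))
s=grab('scene'); st()
a=cv2.resize(s['img'][70:170,340:460],(720,600),interpolation=cv2.INTER_CUBIC)
cv2.imwrite('pics/a7.png',a[:,:,::-1])
```

```text
t 23.48 tcp [424.5 280.6 130.4] F [-0.2 -0.7  0.1] w 52.8 q [ 0.56  0.37  1.94 -0.    0.84  2.03]
turn [-0.0082  0.0011 -0.0008] shift(after turn) cm [ 5.84  -0.33   0.167] shift(before turn) [ 5.84  -0.333  0.164]
t 23.53 tcp [424.9 280.6 130.7] F [ 0.2 -0.3  1.2] w 52.7 q [ 0.56  0.37  1.94 -0.    0.84  2.03]
```

View pics/a7.png

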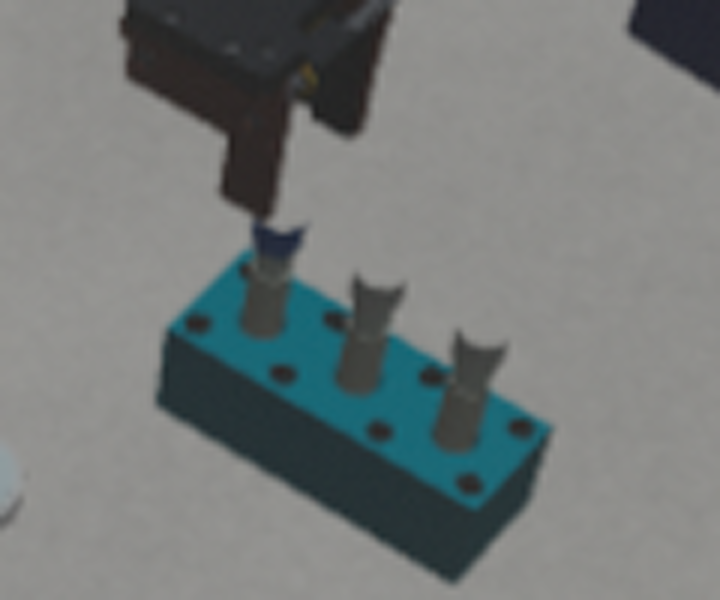

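The crop shows the fingers (tips at crop 247,205 and 335,125) straddling the blue-capped tube (crop 278,235) from above, with the white-capped ones clear. Descend onto the cap.

{"fn": "apply_moves", "kwargs": {
  "increments": [
    {"gripper":60,"delta_pos":[0.5,-0.3,0.17],"dr":[-0.006,0,0]},
    {"gripper":60,"delta_pos":[1.5,0,0],"dr":[0,0,0]},
    {"gripper":60,"delta_pos":[2,0,0],"dr":[0,0,0]},
    {"gripper":60,"delta_pos":[1.3,0,0],"dr":[0,0,0]},
    {"gripper":60,"delta_pos":[0.5,0,0],"dr":[0,0,0]}
  ]
}}

```text
t: 23.95
ee_pos: [421.9, 283.2, 71.3]
orientation: [2.164, 0.115, -2.168]
ft_force: [-0.7, -0.5, -0.0]
width: 52.9
```

{"fn": "apply_moves", "kwargs": {
  "increments": [
    {"gripper":60,"delta_pos":[0,0,0],"dr":[0,0,0]},
    {"gripper":50,"delta_pos":[0,0,0],"dr":[0,0,0]},
    {"gripper":40,"delta_pos":[0,0,0],"dr":[0,0,0]},
    {"gripper":35,"delta_pos":[0,0,0],"dr":[0,0,0]},
    {"gripper":30,"delta_pos":[0,0,0],"dr":[0,0,0]}
  ]
}}

```text
t: 24.37
ee_pos: [423.1, 284.7, 73.6]
orientation: [2.168, 0.118, -2.165]
ft_force: [-0.7, -0.2, 0.4]
width: 29.6
```

{"fn": "apply_moves", "kwargs": {
  "increments": [
    {"gripper":25,"delta_pos":[0,0,0],"dr":[0,0,0]},
    {"gripper":10,"delta_pos":[0,0,0],"dr":[0,0,0]},
    {"gripper":10,"delta_pos":[0,0,0],"dr":[0,0,0]},
    {"gripper":10,"delta_pos":[0,0,0],"dr":[0,0,0]},
    {"gripper":10,"delta_pos":[0,0,0],"dr":[0,0,0]}
  ]
}}

```text
t: 24.78
ee_pos: [423.0, 284.7, 73.3]
orientation: [2.167, 0.117, -2.165]
ft_force: [-0.4, 1.4, 4.1]
width: 20.5
```

{"fn": "apply_moves", "kwargs": {
  "increments": [
    {"gripper":10,"delta_pos":[-0.3,0,0],"dr":[0,0,0]},
    {"gripper":10,"delta_pos":[-1,0,0],"dr":[0,0,0]},
    {"gripper":10,"delta_pos":[-1.5,0,0],"dr":[0,0,0]},
    {"gripper":10,"delta_pos":[-2,0,0],"dr":[0,0,0]},
    {"gripper":10,"delta_pos":[-2.5,0,0],"dr":[0,0,0]}
  ]
}}

```text
t: 25.2
ee_pos: [421.6, 283.8, 146.1]
orientation: [2.163, 0.115, -2.168]
ft_force: [0.1, 0.6, 0.5]
width: 20.4
```

{"fn": "apply_moves", "kwargs": {
  "increments": [
    {"gripper":10,"delta_pos":[-2.5,0,0],"dr":[0,0,0]},
    {"gripper":10,"delta_pos":[-2.5,0,0],"dr":[0,0,0]},
    {"gripper":10,"delta_pos":[-2.5,0,0],"dr":[0,0,0]},
    {"gripper":10,"delta_pos":[-1.9,0,0],"dr":[0,0,0]},
    {"gripper":10,"delta_pos":[-0.5,0,0],"dr":[0,0,0]}
  ]
}}

```text
t: 25.62
ee_pos: [423.9, 285.2, 248.6]
orientation: [2.172, 0.12, -2.162]
ft_force: [0.1, 0.0, 0.2]
width: 20.7
```

{"fn": "apply_moves", "kwargs": {
  "increments": [
    {"gripper":10,"delta_pos":[0,0,0],"dr":[0,0,0]},
    {"gripper":10,"delta_pos":[0,0,0],"dr":[0,0,0]},
    {"gripper":10,"delta_pos":[0,0,0],"dr":[0,0,0]},
    {"gripper":10,"delta_pos":[0,0,0],"dr":[0,0,0]},
    {"gripper":10,"delta_pos":[0,0,0],"dr":[0,0,0]}
  ]
}}

```text
t: 26.03
ee_pos: [422.1, 284.1, 243.7]
orientation: [2.163, 0.116, -2.168]
ft_force: [-0.0, -1.4, 0.5]
width: 20.4
```

Run:
```python
from g import *
from m import *
go((521.2,7.2,245),down(np.deg2rad(-84)))
o,R=st(); p=o['ee_pos']
for n in ('scene','top'):
    d=grab(n); P=d['P']
    for lo in range(int(p[2])-70,int(p[2])+45,10):
        m=(np.hypot(P[...,0]-p[0],P[...,1]-p[1])<22)&(P[...,2]>lo)&(P[...,2]<=lo+10); v,u=np.nonzero(m)
        if m.sum()>2: print(n,lo,m.sum(),P[m].mean(0).round(1),'u',u.min(),u.max(),'v',v.min(),v.max())
```

```text
t 26.03 tcp [422.1 284.1 243.7] F [-0.  -1.4  0.5] w 20.4 q [ 0.57  0.21  1.85 -0.    1.09  2.03]
turn [ 0.0031  0.0021 -0.001 ] shift(after turn) cm [-0.134 28.57  -6.962] shift(before turn) [-0.119 28.592 -6.873]
t 26.03 tcp [422.1 284.1 243.7] F [-0.  -1.4  0.5] w 20.4 q [ 0.57  0.21  1.85 -0.    1.09  2.03]
scene 173 5 [424.3 282.7 179.8] u 388 392 v 85 86
scene 183 20 [423.7 280.5 187.7] u 387 394 v 81 85
scene 193 25 [424.7 280.4 197.5] u 388 395 v 77 82
scene 203 26 [425.  279.8 207.6] u 388 395 v 75 79
scene 213 27 [424.3 278.8 218.4] u 389 395 v 70 75
scene 223 26 [424.2 279.2 228.1] u 389 396 v 66 72
scene 233 30 [425.5 279.4 237.8] u 390 397 v 64 68
scene 243 21 [424.7 279.  247.2] u 390 398 v 61 64
scene 253 24 [429.2 281.5 260.4] u 388 404 v 54 63
scene 263 56 [427.5 276.2 267.9] u 387 405 v 51 61
scene 273 69 [427.6 278.8 278. ] u 388 405 v 46 58
scene 283 44 [429.4 283.9 287.3] u 388 406 v 42 54
top 273 12 [421.8 263.8 278.7] u 146 148 v 308 317
top 283 4 [426.2 263.2 288.3] u 145 146 v 309 311
```

{"fn": "apply_moves", "kwargs": {
  "increments": [
    {"gripper":10,"delta_pos":[-0.3,1.2,-0.3],"dr":[0.003,0,0]},
    {"gripper":10,"delta_pos":[0,2.4,-0.6],"dr":[0,0,0]},
    {"gripper":10,"delta_pos":[0,2.4,-0.6],"dr":[0,0,0]},
    {"gripper":10,"delta_pos":[0,2.4,-0.6],"dr":[0,0,0]},
    {"gripper":10,"delta_pos":[0,2.4,-0.6],"dr":[0,0,0]}
  ]
}}

```text
t: 26.55
ee_pos: [461.2, 178.1, 248.0]
orientation: [2.167, 0.114, -2.167]
ft_force: [1.0, -0.6, -0.9]
width: 20.5
```

{"fn": "apply_moves", "kwargs": {
  "increments": [
    {"gripper":10,"delta_pos":[0,2.4,-0.6],"dr":[0,0,0]},
    {"gripper":10,"delta_pos":[0,2.4,-0.6],"dr":[0,0,0]},
    {"gripper":10,"delta_pos":[0,2.4,-0.6],"dr":[0,0,0]},
    {"gripper":10,"delta_pos":[0,2.4,-0.6],"dr":[0,0,0]},
    {"gripper":10,"delta_pos":[0,2.4,-0.6],"dr":[0,0,0]}
  ]
}}

```text
t: 26.97
ee_pos: [503.5, 61.6, 248.1]
orientation: [2.168, 0.113, -2.168]
ft_force: [-0.0, 0.0, 0.0]
width: 20.5
```

{"fn": "apply_moves", "kwargs": {
  "increments": [
    {"gripper":10,"delta_pos":[0,2.4,-0.6],"dr":[0,0,0]},
    {"gripper":10,"delta_pos":[0,2.0,-0.5],"dr":[0,0,0]},
    {"gripper":10,"delta_pos":[0,1.0,-0.25],"dr":[0,0,0]},
    {"gripper":10,"delta_pos":[0,0.37,-0.06],"dr":[0,0,0]},
    {"gripper":10,"delta_pos":[0,0,0],"dr":[0,0,0]}
  ]
}}

```text
t: 27.38
ee_pos: [523.2, 7.0, 247.8]
orientation: [2.168, 0.112, -2.169]
ft_force: [-0.2, -0.7, -1.0]
width: 20.6
```

{"fn": "apply_moves", "kwargs": {
  "increments": [
    {"gripper":10,"delta_pos":[0,0,0],"dr":[0,0,0]},
    {"gripper":10,"delta_pos":[0,0,0],"dr":[0,0,0]},
    {"gripper":10,"delta_pos":[0,0,0],"dr":[0,0,0]},
    {"gripper":10,"delta_pos":[0,0,0],"dr":[0,0,0]},
    {"gripper":10,"delta_pos":[0,0,0],"dr":[0,0,0]}
  ]
}}

```text
t: 27.8
ee_pos: [523.1, 8.4, 247.9]
orientation: [2.167, 0.115, -2.167]
ft_force: [0.4, 0.9, -0.2]
width: 20.4
```

Run:
```python
from g import *
from m import *
go((521.2,7.2,186.3),down(np.deg2rad(-84)))
o,R=st(); p=o['ee_pos']
d=grab('scene'); P=d['P']
for lo in range(int(p[2])-70,int(p[2])+20,10):
    m=(np.hypot(P[...,0]-p[0],P[...,1]-p[1])<18)&(P[...,2]>lo)&(P[...,2]<=lo+10); v,u=np.nonzero(m)
    if m.sum()>2: print(lo,m.sum(),P[m].mean(0).round(1),'u',u.min(),u.max(),u.mean().round(1),'v',v.min(),v.max())
q=circ(d,p,40,161,4,name='holder')
# ray distance: what column would axis of shaft have at z
for X in ((522.2,6.9),(521.2,6.9)):
  for z in (161,185,200,220):
    c=d['R']@np.array([*X,z])+d['t']; c=d['mtx']@c; print(X,z,(c[:2]/c[2]).round(1))
a=cv2.resize(d['img'][110:210,280:400],(720,600),interpolation=cv2.INTER_CUBIC)
cv2.imwrite('pics/a8.png',a[:,:,::-1])
```

```text
t 27.8 tcp [523.1   8.4 247.9] F [ 0.4  0.9 -0.2] w 20.4 q [-0.01  0.23  1.82  0.    1.1   1.46]
turn [0.001  0.     0.0001] shift(after turn) cm [6.161 0.094 0.206] shift(before turn) [6.161 0.095 0.206]
t 27.8 tcp [523.1   8.4 247.9] F [ 0.4  0.9 -0.2] w 20.4 q [-0.01  0.23  1.82  0.    1.1   1.46]
187 18 [526.6   4.8 193.3] u 336 343 339.5 v 170 173
197 26 [525.6   4.4 201.9] u 336 343 339.2 v 167 171
207 25 [525.7   5.1 211.8] u 336 344 339.7 v 163 168
217 27 [525.8   4.6 221.3] u 336 344 339.8 v 160 165
227 27 [526.5   3.7 232.2] u 336 344 340.0 v 157 162
237 31 [526.2   3.7 242.1] u 336 345 340.2 v 153 159
247 15 [529.3   6.8 251.4] u 337 345 342.7 v 149 156
257 19 [529.9  12.7 263.6] u 337 350 345.4 v 142 154
holder 190 mean [522.5   6.1] encl [522.1   6.4] r 22.1 zstd 1.4 zmean 160.1 px 337.8 179.7
(522.2, 6.9) 161 [338.  179.4]
(522.2, 6.9) 185 [338.5 172.4]
(522.2, 6.9) 200 [338.8 167.8]
(522.2, 6.9) 220 [339.3 161.5]
(521.2, 6.9) 161 [337.6 179.1]
(521.2, 6.9) 185 [338.1 172.1]
(521.2, 6.9) 200 [338.5 167.5]
(521.2, 6.9) 220 [339.  161.2]
```

View pics/a8.png

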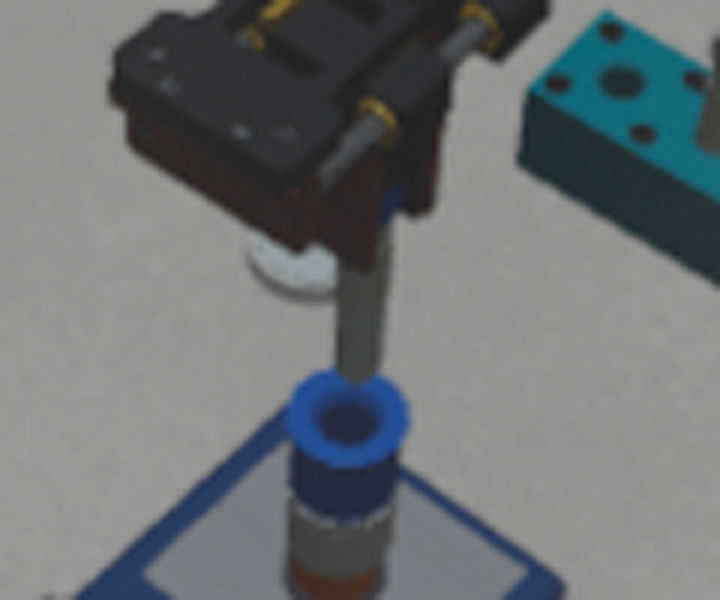

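The crop shows the tube (crop 358,330) hanging over the holder's mouth (348,422), slightly to the right, so I shift about 1.8 mm in y and lower it.

{"fn": "apply_moves", "kwargs": {
  "increments": [
    {"gripper":10,"delta_pos":[0.6,0.18,0.02],"dr":[0,0,0]},
    {"gripper":10,"delta_pos":[0.8,0,0],"dr":[0,0,0]},
    {"gripper":10,"delta_pos":[0.4,0,0],"dr":[0,0,0]},
    {"gripper":10,"delta_pos":[0.2,0,0],"dr":[0,0,0]},
    {"gripper":10,"delta_pos":[0.2,0,0],"dr":[0,0,0]}
  ]
}}

```text
t: 28.27
ee_pos: [522.9, 5.9, 225.1]
orientation: [2.166, 0.114, -2.169]
ft_force: [-0.1, 0.4, -0.1]
width: 20.3
```

{"fn": "apply_moves", "kwargs": {
  "increments": [
    {"gripper":10,"delta_pos":[0.2,0,0],"dr":[0,0,0]},
    {"gripper":10,"delta_pos":[0.2,0,0],"dr":[0,0,0]},
    {"gripper":10,"delta_pos":[0.2,0,0],"dr":[0,0,0]},
    {"gripper":10,"delta_pos":[0,0,0],"dr":[0,0,0]},
    {"gripper":10,"delta_pos":[0,0,0],"dr":[0,0,0]}
  ]
}}

```text
t: 28.68
ee_pos: [523.3, 5.9, 219.8]
orientation: [2.167, 0.114, -2.168]
ft_force: [0.5, 0.4, -0.6]
width: 20.4
```

{"fn": "apply_moves", "kwargs": {
  "increments": [
    {"gripper":10,"delta_pos":[0.2,-0.05,0],"dr":[0,0,0]},
    {"gripper":10,"delta_pos":[0.2,0,0],"dr":[0,0,0]},
    {"gripper":10,"delta_pos":[0.2,0,0],"dr":[0,0,0]},
    {"gripper":10,"delta_pos":[0.2,0,0],"dr":[0,0,0]},
    {"gripper":10,"delta_pos":[0,0,0],"dr":[0,0,0]}
  ]
}}

```text
t: 29.1
ee_pos: [523.0, 6.4, 211.4]
orientation: [2.167, 0.114, -2.168]
ft_force: [-0.2, 0.2, -0.1]
width: 20.8
```

{"fn": "apply_moves", "kwargs": {
  "increments": [
    {"gripper":10,"delta_pos":[0.2,0,0],"dr":[0,0,0]},
    {"gripper":10,"delta_pos":[0.2,0,0],"dr":[0,0,0]},
    {"gripper":10,"delta_pos":[0.2,0,0],"dr":[0,0,0]},
    {"gripper":10,"delta_pos":[0.2,0,0],"dr":[0,0,0]},
    {"gripper":10,"delta_pos":[0,0,0],"dr":[0,0,0]}
  ]
}}

```text
t: 29.52
ee_pos: [522.9, 6.4, 203.4]
orientation: [2.167, 0.114, -2.168]
ft_force: [-0.6, -0.2, -0.0]
width: 20.8
```

Free so far; foot at about 138, floor at 121 (TCP ≈ 186).

{"fn": "apply_moves", "kwargs": {
  "increments": [
    {"gripper":10,"delta_pos":[0.3,0,0],"dr":[0,0,0]},
    {"gripper":10,"delta_pos":[0.3,0,0],"dr":[0,0,0]},
    {"gripper":10,"delta_pos":[0.3,0,0],"dr":[0,0,0]},
    {"gripper":10,"delta_pos":[0.2,0,0],"dr":[0,0,0]},
    {"gripper":10,"delta_pos":[0.1,0,0],"dr":[0,0,0]}
  ]
}}

```text
t: 29.93
ee_pos: [523.0, 6.4, 191.4]
orientation: [2.167, 0.114, -2.168]
ft_force: [0.1, -0.7, -0.1]
width: 20.6
```

{"fn": "apply_moves", "kwargs": {
  "increments": [
    {"gripper":10,"delta_pos":[0.1,0,0],"dr":[0,0,0]},
    {"gripper":10,"delta_pos":[0.1,0,0],"dr":[0,0,0]},
    {"gripper":10,"delta_pos":[0.1,0,0],"dr":[0,0,0]},
    {"gripper":10,"delta_pos":[0.05,0,0],"dr":[0,0,0]},
    {"gripper":10,"delta_pos":[0,0,0],"dr":[0,0,0]}
  ]
}}

```text
t: 30.35
ee_pos: [523.2, 6.4, 188.3]
orientation: [2.167, 0.114, -2.168]
ft_force: [-1.0, 0.4, -0.2]
width: 20.7
```

{"fn": "apply_moves", "kwargs": {
  "increments": [
    {"gripper":10,"delta_pos":[0.05,0,0],"dr":[0,0,0]},
    {"gripper":10,"delta_pos":[0.05,0,0],"dr":[0,0,0]},
    {"gripper":10,"delta_pos":[0.05,0,0],"dr":[0,0,0]},
    {"gripper":10,"delta_pos":[0,0,0],"dr":[0,0,0]},
    {"gripper":10,"delta_pos":[0,0,0],"dr":[0,0,0]}
  ]
}}

```text
t: 30.77
ee_pos: [523.2, 6.4, 186.9]
orientation: [2.168, 0.114, -2.168]
ft_force: [-0.9, -1.3, -0.3]
width: 20.9
```

{"fn": "apply_moves", "kwargs": {
  "increments": [
    {"gripper":10,"delta_pos":[0.05,0,0],"dr":[0,0,0]},
    {"gripper":10,"delta_pos":[0,0,0],"dr":[0,0,0]},
    {"gripper":10,"delta_pos":[0,0,0],"dr":[0,0,0]},
    {"gripper":10,"delta_pos":[0,0,0],"dr":[0,0,0]},
    {"gripper":10,"delta_pos":[0,0,0],"dr":[0,0,0]}
  ]
}}

```text
t: 31.18
ee_pos: [523.2, 6.4, 186.4]
orientation: [2.168, 0.114, -2.168]
ft_force: [-0.1, 0.1, -0.1]
width: 20.7
```

{"fn": "apply_moves", "kwargs": {
  "increments": [
    {"gripper":10,"delta_pos":[0.05,0,0],"dr":[0,0,0]},
    {"gripper":10,"delta_pos":[0,0,0],"dr":[0,0,0]},
    {"gripper":10,"delta_pos":[0.05,0,0],"dr":[0,0,0]},
    {"gripper":10,"delta_pos":[0,0,0],"dr":[0,0,0]},
    {"gripper":10,"delta_pos":[0,0,0],"dr":[0,0,0]}
  ]
}}

```text
t: 31.6
ee_pos: [523.9, 6.5, 186.2]
orientation: [2.169, 0.114, -2.166]
ft_force: [-1.7, 0.4, 5.9]
width: 20.8
```

{"fn": "apply_moves", "kwargs": {
  "increments": [
    {"gripper":30,"delta_pos":[0,0,0],"dr":[0,0,0]},
    {"gripper":35,"delta_pos":[0,0,0],"dr":[0,0,0]},
    {"gripper":45,"delta_pos":[0,0,0],"dr":[0,0,0]},
    {"gripper":50,"delta_pos":[0,0,0],"dr":[0,0,0]},
    {"gripper":50,"delta_pos":[-0.5,0,0],"dr":[0,0,0]}
  ]
}}

```text
t: 32.02
ee_pos: [522.4, 6.4, 189.5]
orientation: [2.165, 0.114, -2.17]
ft_force: [0.6, -0.7, -0.6]
width: 43.3
```

{"fn": "apply_moves", "kwargs": {
  "increments": [
    {"gripper":50,"delta_pos":[-1.5,0,0],"dr":[0,0,0]},
    {"gripper":50,"delta_pos":[-2.5,0,0],"dr":[0,0,0]},
    {"gripper":50,"delta_pos":[-1.5,0,0],"dr":[0,0,0]},
    {"gripper":50,"delta_pos":[-0.5,0,0],"dr":[0,0,0]},
    {"gripper":50,"delta_pos":[0,0,0],"dr":[0,0,0]}
  ]
}}

```text
t: 32.43
ee_pos: [524.1, 6.4, 251.8]
orientation: [2.171, 0.114, -2.164]
ft_force: [0.2, 0.9, -0.9]
width: 44.3
```

Run:
```python
from g import *
from m import *
o,R=st(); p=o['ee_pos']
d=grab('scene'); P=d['P']
for lo in range(150,236,10):
    m=(np.hypot(P[...,0]-521,P[...,1]-6)<18)&(P[...,2]>lo)&(P[...,2]<=lo+10); v,u=np.nonzero(m)
    if m.sum()>2: print(lo,m.sum(),P[m].mean(0).round(1),P[m][:,2].max().round(1))
m=(np.hypot(P[...,0]-508,P[...,1]+120)<25)&(P[...,2]>112); print('ball',P[m].mean(0),P[m].min(0),P[m].max(0))
go((460,-122,240),down(np.deg2rad(-86)))
```

```text
t 32.43 tcp [524.1   6.4 251.8] F [ 0.2  0.9 -0.9] w 44.3 q [-0.01  0.22  1.81  0.    1.11  1.46]
150 74 [522.5   2.8 157.4] 159.9
160 61 [522.9   2.  162.7] 169.5
170 23 [527.1   2.9 175.6] 180.0
180 26 [527.2   2.5 185.2] 189.8
190 33 [526.4   3.3 195.3] 199.9
200 18 [526.5   2.4 204.8] 209.7
210 30 [528.4   3.  215.3] 219.9
220 17 [528.4   1.5 222.9] 226.6
ball [ 510.98126016 -121.04893587  127.78794864] [ 496.45134299 -131.77521785  114.04438951] [ 521.01975473 -108.17247947  134.42385774]
t 32.48 tcp [523.3   6.4 250.6] F [-0.7 -0.6  0.3] w 44.0 q [-0.01  0.22  1.81  0.    1.11  1.46]
turn [ 0.0349 -0.0009 -0.0001] shift(after turn) cm [ 1.057 12.367  7.212] shift(before turn) [ 1.052 12.107  7.64 ]
```

The tube top reads 226.6 mm against an expected 226, so it is fully down. Now the switch.

{"fn": "apply_moves", "kwargs": {
  "increments": [
    {"gripper":30,"delta_pos":[0,0,0],"dr":[0.035,0,0]},
    {"gripper":0,"delta_pos":[0,1.2,0.8],"dr":[0,0,0]},
    {"gripper":0,"delta_pos":[0,2.4,1.5],"dr":[0,0,0]},
    {"gripper":0,"delta_pos":[0,2.4,1.5],"dr":[0,0,0]},
    {"gripper":0,"delta_pos":[0,2.4,1.5],"dr":[0,0,0]}
  ]
}}

```text
t: 32.9
ee_pos: [474.3, -82.1, 249.1]
orientation: [2.182, 0.079, -2.188]
ft_force: [0.8, 0.1, -0.2]
width: 14.0
```

{"fn": "apply_moves", "kwargs": {
  "increments": [
    {"gripper":0,"delta_pos":[0.5,2.4,1.5],"dr":[0,0,0]},
    {"gripper":0,"delta_pos":[1.5,1.3,0.4],"dr":[0,0,0]},
    {"gripper":0,"delta_pos":[3,0,0],"dr":[0,0,0]},
    {"gripper":0,"delta_pos":[3,0,0],"dr":[0,0,0]},
    {"gripper":0,"delta_pos":[2.5,0,0],"dr":[0,0,0]}
  ]
}}

```text
t: 33.32
ee_pos: [457.8, -119.9, 143.1]
orientation: [2.184, 0.077, -2.189]
ft_force: [-0.0, 0.6, 0.5]
width: 0.3
```

{"fn": "apply_moves", "kwargs": {
  "increments": [
    {"gripper":0,"delta_pos":[1.5,0,0],"dr":[0,0,0]},
    {"gripper":0,"delta_pos":[0.5,0,0],"dr":[0,0,0]},
    {"gripper":0,"delta_pos":[0,0,0],"dr":[0,0,0]},
    {"gripper":0,"delta_pos":[0,0,0],"dr":[0,0,0]},
    {"gripper":0,"delta_pos":[0,0,0],"dr":[0,0,0]}
  ]
}}

```text
t: 33.73
ee_pos: [460.4, -119.6, 126.2]
orientation: [2.187, 0.076, -2.184]
ft_force: [-0.3, -0.3, -0.0]
width: 0.6
```

Run:
```python
from g import *
from m import *
go((470,-119.5,91),down(np.deg2rad(-86)))
d=grab('scene')
a=cv2.resize(d['img'][150:270,220:364],(720,600),interpolation=cv2.INTER_CUBIC)
cv2.imwrite('pics/a9.png',a[:,:,::-1])
```

```text
t 33.73 tcp [ 460.4 -119.6  126.2] F [-0.3 -0.3 -0. ] w 0.6 q [-0.28  0.33  2.01 -0.    0.8   1.22]
turn [ 0.0002 -0.0013 -0.0005] shift(after turn) cm [ 3.521  0.055 -0.961] shift(before turn) [ 3.522  0.054 -0.957]
```

View pics/a9.png

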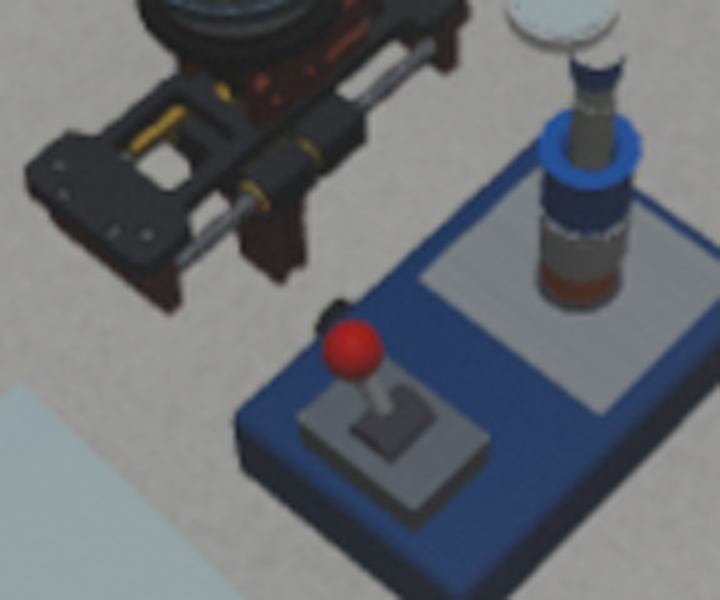

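The crop shows the stack complete (tube in holder on orange spacer, crop 585,200). The closed fingers (crop 275,250) are in front of the red ball (352,350). I'll lower them and push.

{"fn": "apply_moves", "kwargs": {
  "increments": [
    {"gripper":0,"delta_pos":[1.2,0.2,0],"dr":[0,0,0]},
    {"gripper":0,"delta_pos":[1.4,0,0],"dr":[0,0,0]},
    {"gripper":0,"delta_pos":[0.8,0,0],"dr":[0,0,0]},
    {"gripper":0,"delta_pos":[0,0,-0.5],"dr":[0,0,0]},
    {"gripper":0,"delta_pos":[0,0,-0.5],"dr":[0,0,0]}
  ]
}}

```text
t: 34.2
ee_pos: [470.3, -120.6, 91.7]
orientation: [2.186, 0.076, -2.186]
ft_force: [-0.1, -0.3, 1.0]
width: 0.3
```

{"fn": "apply_moves", "kwargs": {
  "increments": [
    {"gripper":0,"delta_pos":[0,0,-0.3],"dr":[0,0,0]},
    {"gripper":0,"delta_pos":[0,0,-0.3],"dr":[0,0,0]},
    {"gripper":0,"delta_pos":[0,0,-0.3],"dr":[0,0,0]},
    {"gripper":0,"delta_pos":[0,0,-0.3],"dr":[0,0,0]},
    {"gripper":0,"delta_pos":[0,0,-0.3],"dr":[0,0,0]}
  ]
}}

```text
t: 34.62
ee_pos: [484.4, -119.5, 91.5]
orientation: [2.184, 0.077, -2.188]
ft_force: [-4.0, -1.0, 3.3]
width: 1.2
```

{"fn": "apply_moves", "kwargs": {
  "increments": [
    {"gripper":0,"delta_pos":[0,0,-0.4],"dr":[0,0,0]},
    {"gripper":0,"delta_pos":[0,0,-0.4],"dr":[0,0,0]},
    {"gripper":0,"delta_pos":[0,0,-0.4],"dr":[0,0,0]},
    {"gripper":0,"delta_pos":[0,0,-0.4],"dr":[0,0,0]},
    {"gripper":0,"delta_pos":[0,0,-0.4],"dr":[0,0,0]}
  ]
}}

```text
t: 35.03
ee_pos: [505.5, -118.2, 91.4]
orientation: [2.186, 0.076, -2.185]
ft_force: [-1.6, -0.1, 1.3]
width: 0.3
```

{"fn": "apply_moves", "kwargs": {
  "increments": [
    {"gripper":0,"delta_pos":[0,0,-0.4],"dr":[0,0,0]},
    {"gripper":0,"delta_pos":[0,0,-0.4],"dr":[0,0,0]},
    {"gripper":0,"delta_pos":[0,0,-0.4],"dr":[0,0,0]},
    {"gripper":0,"delta_pos":[0,0,-0.4],"dr":[0,0,0]},
    {"gripper":0,"delta_pos":[0,0,-0.2],"dr":[0,0,0]}
  ]
}}

```text
t: 35.45
ee_pos: [523.3, -116.8, 91.2]
orientation: [2.186, 0.076, -2.186]
ft_force: [-1.9, -0.1, -1.2]
width: 0.9
```

{"fn": "apply_moves", "kwargs": {
  "increments": [
    {"gripper":0,"delta_pos":[0,0,-0.1],"dr":[0,0,0]},
    {"gripper":0,"delta_pos":[0,0,-0.1],"dr":[0,0,0]},
    {"gripper":0,"delta_pos":[0,0,-0.1],"dr":[0,0,0]},
    {"gripper":0,"delta_pos":[0,0,0],"dr":[0,0,0]},
    {"gripper":0,"delta_pos":[0,0,0],"dr":[0,0,0]}
  ]
}}

```text
t: 35.87
ee_pos: [525.6, -116.6, 91.3]
orientation: [2.186, 0.076, -2.186]
ft_force: [-2.0, 0.6, -1.3]
width: 0.9
```

```bash
cat > b.py <<'E'
from g import *
from m import *
st()
for n in ('scene','top'):
    d=grab(n);P=d['P']; m=(cv2.inRange(d['hsv'],(0,160,70),(5,255,255))>0)&(np.hypot(P[...,0]-530,P[...,1]+118)<60)&(P[...,2]>90)
    if m.sum()>3: print(n,m.sum(),P[m].mean(0).round(1),P[m].min(0).round(1),P[m].max(0).round(1))
E
python3 b.py
```

```text
t 35.87 tcp [ 525.6 -116.6   91.3] F [-2.   0.6 -1.3] w 0.9 q [-0.24  0.47  1.9   0.    0.78  1.26]
scene 87 [ 551.8 -118.   130.1] [ 537.6 -127.5  123.3] [ 561.4 -107.3  134.8]
```

{"fn": "apply_moves", "kwargs": {
  "increments": [
    {"gripper":0,"delta_pos":[0,0,-0.1],"dr":[0,0,0]},
    {"gripper":0,"delta_pos":[0,0,-0.05],"dr":[0,0,0]},
    {"gripper":0,"delta_pos":[0,0,-0.05],"dr":[0,0,0]},
    {"gripper":0,"delta_pos":[0,0,0],"dr":[0,0,0]},
    {"gripper":0,"delta_pos":[0,0,0],"dr":[0,0,0]}
  ]
}}

```text
t: 36.38
ee_pos: [525.8, -116.6, 91.1]
orientation: [2.182, 0.077, -2.19]
ft_force: [-8.3, -1.7, 3.0]
width: 0.2
```

{"fn": "apply_moves", "kwargs": {
  "increments": [
    {"gripper":0,"delta_pos":[0,0,-0.1],"dr":[0,0,0]},
    {"gripper":0,"delta_pos":[0,0,0],"dr":[0,0,0]},
    {"gripper":0,"delta_pos":[0,0,0],"dr":[0,0,0]},
    {"gripper":0,"delta_pos":[0,0,0],"dr":[0,0,0]},
    {"gripper":0,"delta_pos":[0,0,0],"dr":[0,0,0]}
  ]
}}

```text
t: 36.8
ee_pos: [525.8, -116.5, 91.1]
orientation: [2.18, 0.077, -2.192]
ft_force: [-11.1, -2.6, 6.2]
width: 0.6
```

```bash
python3 b.py
```

```text
t 36.8 tcp [ 525.8 -116.5   91.1] F [-11.1  -2.6   6.2] w 0.6 q [-0.24  0.47  1.89 -0.    0.79  1.26]
scene 88 [ 551.9 -118.   129.9] [ 537.2 -127.3  122.4] [ 561.6 -107.3  136.3]
```

The switch is at its stop: the force rises with no further motion. I back off towards the robot, raise the arm, and check everything.

{"fn": "apply_moves", "kwargs": {
  "increments": [
    {"gripper":0,"delta_pos":[0,0,0.5],"dr":[0,0,0]},
    {"gripper":0,"delta_pos":[0,0,1.5],"dr":[0,0,0]},
    {"gripper":0,"delta_pos":[0,0,2.5],"dr":[0,0,0]},
    {"gripper":0,"delta_pos":[0,0,2.5],"dr":[0,0,0]},
    {"gripper":0,"delta_pos":[-2,0,1.0],"dr":[0,0,0]}
  ]
}}

```text
t: 37.32
ee_pos: [444.5, -121.2, 109.1]
orientation: [2.181, 0.078, -2.193]
ft_force: [-0.4, -0.1, -0.1]
width: 0.3
```

{"fn": "apply_moves", "kwargs": {
  "increments": [
    {"gripper":0,"delta_pos":[-3,1.5,0],"dr":[0,0,0]},
    {"gripper":0,"delta_pos":[-3,2.5,0],"dr":[0,0,0]},
    {"gripper":0,"delta_pos":[-3,2.5,0],"dr":[0,0,0]},
    {"gripper":0,"delta_pos":[-3,2.5,0],"dr":[0,0,0]},
    {"gripper":0,"delta_pos":[-2,2.5,0],"dr":[0,0,0]}
  ]
}}

```text
t: 37.73
ee_pos: [458.7, -238.7, 255.3]
orientation: [2.19, 0.073, -2.178]
ft_force: [0.9, 0.3, -0.1]
width: 0.6
```

{"fn": "apply_moves", "kwargs": {
  "increments": [
    {"gripper":0,"delta_pos":[0,2.5,0],"dr":[0,0,0]},
    {"gripper":0,"delta_pos":[0,2.5,0],"dr":[0,0,0]},
    {"gripper":0,"delta_pos":[0,2,0],"dr":[0,0,0]},
    {"gripper":0,"delta_pos":[0,0,0],"dr":[0,0,0]},
    {"gripper":0,"delta_pos":[0,0,0],"dr":[0,0,0]}
  ]
}}

```text
t: 38.15
ee_pos: [462.2, -307.3, 251.6]
orientation: [2.188, 0.074, -2.185]
ft_force: [-0.0, -0.6, -0.0]
width: 0.7
```

Run:
```python
exec(open('b.py').read())
s=grab('scene');t=grab('top')
for d in (s,t): circ(d,(521,6),40,161,5,name='holder')
P=s['P']; m=(np.hypot(P[...,0]-521,P[...,1]-6)<18)&(P[...,2]>200); print('tube top',np.percentile(P[m][:,2],95),m.sum())
# change vs first picture
a=cv2.imread('pics/top0.png'); df=np.abs(a[:,:,::-1].astype(int)-t['img']).sum(2)
k,l,sta,c=cv2.connectedComponentsWithStats((cv2.GaussianBlur(df.astype(np.float32),(0,0),1.5)>60).astype(np.uint8))
print([(c[i].round().tolist(),int(sta[i,4])) for i in range(1,k) if sta[i,4]>15])
cv2.imwrite('pics/fin.png',np.hstack([cv2.resize(s['img'][70:370,140:440],(400,400)),cv2.resize(t['img'][140:360,140:360],(400,400))])[:,:,::-1])
```

```text
t 38.15 tcp [ 462.2 -307.3  251.6] F [-0.  -0.6 -0. ] w 0.7 q [-0.61  0.27  1.75  0.    1.12  0.89]
scene 75 [ 552.4 -118.   130.6] [ 539.  -127.3  124.6] [ 561.5 -107.8  135.9]
top 55 [ 547.8 -115.6  131. ] [ 539.  -126.   123.3] [ 557.5 -105.3  135.7]
holder 185 mean [524.4   3.9] encl [522.2   6.2] r 22.3 zstd 1.8 zmean 160.1 px 337.7 180.8
holder 208 mean [518.9   5.1] encl [519.5   5.3] r 21.8 zstd 2.0 zmean 160.1 px 281.3 264.1
tube top 224.15064055097932 68
[([399.0, 223.0], 404), ([416.0, 362.0], 13829), ([335.0, 251.0], 87), ([281.0, 264.0], 271), ([337.0, 270.0], 85), ([596.0, 416.0], 8811), ([574.0, 449.0], 22), ([220.0, 473.0], 136)]
```

```bash
python3 -c "
from workcell import ctrl
print(ctrl.close_job())"
```

```text
the job is handed in; nothing more can be done
None
```

The mixer is set up and the job is handed in at about 38 s. The orange spacer is on the collar, with the holder on it blue end up. The blue-capped tube is at the bottom of the holder, and the switch was flipped last.

**First grasp missed:** the fingertips really sit about 22 mm higher than the stated tool geometry says, so the first grasp closed above the spacer. I measured the offset and allowed for it from then on. The first grip on the holder caught its flare, so I released it and gripped lower. Neither part moved noticeably.

**Seating:** I lowered each part until about 5–6 N of contact, at the height worked out beforehand.
- The holder's top reads 160 mm; it should be 161.
- The tube's top read 226.6 mm just after release and about 224 mm at the end (a 95th-percentile reading), where it should be 226. Depth noise is about 2 mm.

**Switch:** I pushed it until it stopped moving, with the force at about 11 N. The ball travelled about 42 mm of the expected 43 mm, and its height is the same as at the start, which fits fully over.

**Bystanders:** comparing the first and last top views showed no change at the grey spacer, the bottles, the dish or the rest of the rack. The part of the bench behind the arm was hidden, so that area is not confirmed.

**Not checked:** the picture limit was reached, so I never saw the final image and the last check rests on measurements alone. The two cameras also disagree by 3–4 mm in x. I worked from a value between the two and relied on contact forces.

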